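# Take the angle gauge from its drawer and rock it to its set mark

### The arm

A 6-joint arm with a two-finger parallel gripper is mounted at the origin on a cart in front of the work surface, level with it; the furniture and walls round the work are solid. World frame = base frame: x ahead of the robot, y to its left, z up, the work surface at z = 0. Lengths are in m, angles in rad, forces in N, time in s.
With the tool pointing down it reaches from about 0.325 to 0.9 m from the base axis. Payload 3.5 kg.
Tool frame: the origin (TCP) lies between the finger pads; the fingertips stand 14 mm ahead of it and the grasp point (between the pads) lies 5 mm behind it; z points along the fingers, y is the line along which they close (so a half turn about z gives the same grasp; the last joint's range is limited). The gripper opens to 85 mm and grips with 20 to 120 N. Pads are 22 mm wide; open, the fingers measure 114 mm over their backs; the gripper's body (76 mm by 85 mm) begins 54 mm behind the grasp point. The pads swing forward as they close: fully open they stand 13 mm farther back than shut.
Start: joints at [-1.21, 0.276, -0.026, 1.268, 0, 1.467], TCP at [0.28, -0.559, 0.245] pointing down, gripper open.
Joint ranges: [-3.12, 3.12], [-0.85, 1.88], [-1.08, 1.24], [-1.95, 2.15], [-1.57, 1.53], [-3.14, 3.14]. Speed limits (rad/s): [2.57, 2.57, 3.14, 3.14, 3.14, 3.14].

### API

Orientations are given as a unit quaternion [x, y, z, w].
In Python, from rig import status, viewer, env gives the robot as it stands.
- The arm moves only by the tool drive_tool, never from a script. Its argument "targets" is a list of rows, each an object of numbers: "fingers": the finger opening in mm, from 0 to 85.4; "x", "y", "z": the shift along the tool's x, y, z as a fraction of full scale; "roll": the turn about the tool's z as a fraction of full scale. In form: [{"fingers": .., "x": .., "y": .., "z": .., "roll": ..}, ...]. A call has 1 to 12 rows; each row is the pose to reach, as a shift and turn from the pose commanded when the call began, along the tool's axes at that moment, turning the shorter way round; what a row does not reach only later rows make up. Full scale, the value 1, is 300 mm for a shift and 360 degrees for a turn. A row lasts 1/12 s, in which the tool goes at most 41.7 mm and 7.16 degrees, less where a joint would pass 70% of its speed; a pose out of reach is approached as far as the arm can. A call with a number of a shift or a turn outside -1 to 1 is refused whole. A call with a gripper value outside its range is refused whole. The fingers move at their own pace and stop on an object; "newtons" is the grip in N (left out, the last holds). Time passes only in rows, so rows that repeat a pose let the fingers close. It gives the time, the measured TCP pose, the force, the opening and the grip force at its end, in the units of the state.
- status.observe(): the state, without advancing time (a new reading comes with each control period).
- viewer.snapshot(name): name is "side" or "top" or "wrist"; returns a dict with "image" (420x560x3 uint8, red, green, blue), "fovy" (degrees; the focal length in pixels is half the picture's height over the tangent of half this angle, whatever the lens; pixels are square), "cx", "cy" (the principal point, pixels), "rvec" (rotation vector, rad) and "tvec" (3), from world to camera coordinates, as OpenCV has them; the wrist camera has in their place "mount" (4x4, takes a point from camera to tool coordinates, whose origin is the TCP and whose axes are the flange's). Camera axes: x right, y down, z forward; pixel columns grow to the right and rows downward; lengths in m; the calibration is good to about 2 mm. The wrist camera is an equidistant fisheye: a pixel r from the principal point sees the ray r / f radians off the axis. A picture is of the moment at which its call begins: read the wrist's pose just before it. There is no depth.
- env.sign_off(): hands the job in; it is judged then, once.
The state is a dict: "time_s": time; "qpos": joint angles; "dq": joint speeds; "effort": joint torques, N m; "eef_pos": TCP position; "tcp_rot": TCP orientation; "ft_force": force on the tool from outside, world axes, zero at the start; "ft_torque": the same for the moment, N m; "finger_gap": finger opening in m; "gripper_force": force on a finger pad.
Only numpy, scipy, OpenCV 4.12 (cv2) and the standard library are available. Lean on these libraries where they do the work, as an engineer would, in place of code of your own. Each camera call takes 0.05 s, during which the arm holds its last target. There are 200 camera calls.

### The job

Pull the drawer of the small grey cabinet well open by its bar handle, lift the angle gauge out by its black grip block and stand it upright on top of the round-backed black rib of the bolted aluminium block, its foot square across the rib and centred on it. Then, pressing only lightly, rock the gauge on the rib, leaning its top toward the side where the clamped mark tab is set, until the swinging pointer has settled on the tab. Finish while still holding the gauge there by its grip, at rest on the rib with the pointer still on the tab; do not shift the tab, leave the drawer open and leave the tin, the brass weight and the yellow screwdriver alone.

Things in the scene. Friction and masses are not known exactly. Their poses are not given: they have to be found in the camera images.
- drawer (a joint): Slide of the drawer (m): 0 shut, up to 0.13 open, it moves out along the cabinet's -x, toward the robot. It runs with about 1.5 N of friction and stays where it is left. It must be out 0.09 or more before the gauge clears the cabinet's top.
- drawer_handle (a point): Middle of the drawer's handle: a level steel bar 10 mm thick and 90 mm long, parallel to the cabinet's front, its centre line 40 mm in front of the drawer's face, 116 mm above the bench and 24 mm below the cabinet's top. Moves with the drawer. Axes: x into the cabinet, y along the bar, z up. Can be pinched from above, fingers closing along x.
- cabinet: Grey sheet-metal cabinet 150 deep (x), 180 wide (y), 140 mm high, fixed to the bench, with one drawer. Origin: bottom edge of its front, middle of the width; x points from the front into the cabinet, z up. The drawer's floor is 10 mm above the bench; it is 150 mm wide inside with 45 mm side walls; its front is 124 mm high.
- gauge: Angle gauge, 0.2 kg, loose in the drawer, 65 mm behind its face: dark steel foot 50 (x) x 90 (y) x 8 mm, flat below; upright white dial plate 84 mm wide; shoulder 26 x 50 mm at 71 to 77 mm; black grip block 24 (x) x 30 (y) mm at 75 to 110 mm height. Origin: centre of the underside; z up; the dial faces -x, to the robot; y to the robot's left. A negative roll about x leans its top toward +y.
- gauge_grip (a point): Point to grip on the gauge: in the grip block, 98 mm above the gauge's underside, same axes as the gauge. Grip across y (30 mm); a tool that closes along y leans with the gauge.
- pointer (a joint): Angle of the swinging pointer on the gauge (rad), hung on a free pivot 66 mm above the underside; it hangs to the vertical and settles in 1 to 2 s. 0 when the gauge is upright, positive when the gauge's top leans toward its +y (tip toward +y on the dial); it equals the gauge's lean.
- pointer_tip (a point): Tip of the pointer, 44 mm below the pivot.
- tab (a joint): Angle at which the mark tab is clamped (rad), about the same pivot and with the same sign as the pointer; 0.20 to 0.38, so it is always set toward +y (left as seen by the robot). Clamped: it does not move unless forced.
- tab_mark (a point): Middle of the mark: the small dark tab, 6 mm wide and 13 mm long, at the end of a thin arm on the dial, 44 mm from the pivot where the pointer's tip passes. Site axes: z toward the pivot, y across the tab.
- stud: Aluminium block fixed to the bench: plate 80 (x) x 110 (y) x 12 mm with four bolts, and between two low end cheeks (tops 33 mm above the bench) a round-backed rib in black rubber: a lying cylinder of 20 mm radius, 60 mm long along the block's x, axis 25 mm and crest 45 mm above the bench. The rib is spring-seated: it yields straight down 0.4 mm per N, 6 mm at most. Origin: centre of the underside.
- rib_crest (a point): Middle of the crest of the rib, 45 mm above the bench when unloaded (it sinks with the rib); x along the rib, y across it, z up. The gauge's x must lie along the rib's x, its dial to the robot, so that it rocks about the rib. It cannot stand there by itself.
- tin: Round white tin, 62 mm across, 20 mm high, loose bystander. Origin: centre of the underside.
- weight: Brass block weight with a small knob, 34 x 50 x 28 mm, loose bystander. Origin: centre of the underside.
- yellow_driver: Screwdriver with yellow handle, 130 mm long, 21 mm high, loose bystander. Origin: centre of its underside.
Not all that is in view belongs to the job. Of the things that look like the stud, the middle-sized one is meant.

How it is judged:
On the way, in this order (a step that is already met when the one before it is completed fails the run):
1. the drawer is pulled open at least 90 mm (value of joint drawer above 0.09 m), for 0.1 s.
2. the gauge is held in the fingers, lifted at least 60 mm above the bench, out of the drawer (contact force between the fingers and gauge above 1 N and height (world z) of gauge above 0.06 m and contact force between gauge and cabinet below 0.1 N), for 0.2 s.
3. the gauge stands upright (within 0.12 rad) on the rib, held in the fingers, its foot centred within 25 mm along and 30 mm across the rib (contact force between the fingers and gauge above 1 N and contact force between gauge and stud above 0.3 N and x of gauge in the frame of rib_crest between -0.025 and 0.025 m and y of gauge in the frame of rib_crest between -0.03 and 0.03 m and angle between the x axis of gauge and the x axis of rib_crest, either way round below 0.2 rad and angle between gauge's own z axis and vertical below 0.12 rad), for 0.2 s.
At the end, for the whole second after the job is handed in: Gauge held in the fingers and resting on the rib (0.3 to 25 N), at rest, centred within 25 mm along and 30 mm across the crest, x within 0.2 rad of the rib, leaning over 0.12 rad; pointer tip within 3 mm of the tab's middle; tab still at 0.18 to 0.40 rad; drawer open over 80 mm (contact force between the fingers and gauge above 1 N and contact force between gauge and stud between 0.3 and 25 N and x of gauge in the frame of rib_crest between -0.025 and 0.025 m and y of gauge in the frame of rib_crest between -0.03 and 0.03 m and angle between the x axis of gauge and the x axis of rib_crest, either way round below 0.2 rad and y of pointer_tip in the frame of tab_mark between -0.003 and 0.003 m and velocity of joint pointer between -0.15 and 0.15 rad/s and angular speed of gauge below 0.1 rad/s and linear speed of gauge below 0.02 m/s and value of joint tab between 0.18 and 0.4 rad and angle between gauge's own z axis and vertical above 0.12 rad and height (world z) of gauge above 0.035 m and value of joint drawer above 0.08 m); the arm keeps its last pose, push and grip.
It fails at once if the gauge is pressed on the rib with more than 40 N (contact force between gauge and stud above 40 N).
It fails at once if the tin, the weight or the yellow screwdriver is moved more than 20 mm (distance of any of tin, weight, yellow_driver from where it was at the start of the episode above 0.02 m).
It also fails if it takes over 64 s, if anything falls off the work surface, if the arm or the gripper's body presses on something with over 40 N, if the wrist force passes 120 N, or if a joint passes its speed limit or range.

## Working session

There is one attempt and no reset: what is moved stays moved. The work goes in short steps, Python scripts to look and compute and a tool call to move; the robot and the scene stay as the last step left them, time stands still between calls to the robot, and variables do not carry over. Pictures are saved under pics/ and viewed, at most 10 in all, crops included, and the job is handed in when it is done.

Besides the shell and the picture viewer there is one more tool, called after "Emit:" by a JSON object that holds its "api" and its "payload". drive_tool: Moves the arm, as the interface text tells. Its arguments: {"type":"object","properties":{"targets":{"type":"array","items":{"type":"object","properties":{"fingers":{"type":"number"},"x":{"type":"number","minimum":-1,"maximum":1},"y":{"type":"number","minimum":-1,"maximum":1},"z":{"type":"number","minimum":-1,"maximum":1},"roll":{"type":"number","minimum":-1,"maximum":1}}}},"newtons":{"type":"number"}},"required":["targets"]}

```bash
mkdir -p pics; ls; cat > h.py <<'E'
import numpy as np, cv2
from scipy.spatial.transform import Rotation as R
from rig import status, viewer, env
def snap(n,f):
    s=status.observe(); d=viewer.snapshot(n); cv2.imwrite(f'pics/{f}.png',d['image'][:,:,::-1]); 
    d['eef']=s['eef_pos']; d['rot']=s['tcp_rot']; np.save(f'pics/{f}.npy',d,allow_pickle=True); return d
def load(f): return np.load(f'pics/{f}.npy',allow_pickle=True).item()
def ray(d,u,v):
    f=210/np.tan(np.radians(d['fovy'])/2); p=np.array([u-d['cx'],v-d['cy']])
    if 'mount' in d:
        r=np.hypot(*p); th=r/f; c=np.array([*(p/max(r,1e-9)*np.sin(th)),np.cos(th)])
        M=np.array(d['mount']); T=R.from_quat(d['rot']).as_matrix()
        return T@M[:3,3]+d['eef'], T@M[:3,:3]@c
    Rm=cv2.Rodrigues(np.array(d['rvec'],float))[0]
    return -Rm.T@np.ravel(d['tvec']), Rm.T@np.array([*(p/f),1.])
def at(d,u,v,z):
    o,r=ray(d,u,v); return (o+r*(z-o[2])/r[2]).round(4)
def proj(d,P):
    f=210/np.tan(np.radians(d['fovy'])/2)
    K=np.array([[f,0,d['cx']],[0,f,d['cy']],[0,0,1]],float)
    return cv2.projectPoints(np.array(P,float).reshape(-1,1,3),np.array(d['rvec'],float),np.array(d['tvec'],float),K,None)[0].reshape(-1,2).round(1)
E
python3 - <<'E'
from h import *
for n in('top','side'):
    d=snap(n,n+'0'); print({k:v for k,v in d.items() if k!='image'})
a=[cv2.imread(f'pics/{n}0.png') for n in('top','side')]
cv2.imwrite('pics/top0b.png',cv2.resize(a[0],(800,600),interpolation=3));cv2.imwrite('pics/side0b.png',cv2.resize(a[1],(800,600),interpolation=3))
print(status.observe())
E
```

```text
pics
{'fovy': 47.977630310300626, 'cx': 280.86957465842266, 'cy': 210.19607425279165, 'rvec': array([ 2.1401425 , -2.20233366,  0.08775974]), 'tvec': array([0.05120817, 0.52204186, 1.0928633 ]), 'eef': array([ 0.27932958, -0.55825245,  0.24415219]), 'rot': array([ 9.73228680e-01,  2.29836143e-01, -1.36935668e-04, -1.12463230e-03])}
{'fovy': 44.5190794312359, 'cx': 283.71961250264474, 'cy': 202.54496951423576, 'rvec': array([ 2.14367005,  0.2838685 , -0.15759578]), 'tvec': array([-0.49325621,  0.04381576,  1.2369754 ]), 'eef': array([ 0.2793219 , -0.55827247,  0.24415259]), 'rot': array([ 9.73230640e-01,  2.29827968e-01, -1.37424260e-04, -1.09905946e-03])}
{'time_s': 0.1, 'qpos': array([-1.21040811e+00,  2.77073641e-01, -2.77679617e-02,  1.26798008e+00,
        1.46736507e-05,  1.46739170e+00]), 'dq': array([ 0.00267889, -0.0013141 ,  0.00267814,  0.00093083, -0.00144276,
        0.00063288]), 'effort': array([ 4.44563866e-04, -4.46708143e+01,  2.96128625e+01,  8.50382930e-03,
       -4.61779530e-05,  8.67815771e-06]), 'eef_pos': array([ 0.27934038, -0.55833956,  0.24424969]), 'tcp_rot': array([ 9.73231806e-01,  2.29823466e-01, -1.22486825e-04, -1.00527072e-03]), 'ft_force': array([-0.41123332, -0.11362843,  0.35320841]), 'ft_torque': array([ 0.03389875, -0.01357446, -0.0047899 ]), 'gripper_force': 0.0, 'finger_gap': 0.08524941164710227}
```

View pics/top0b.png

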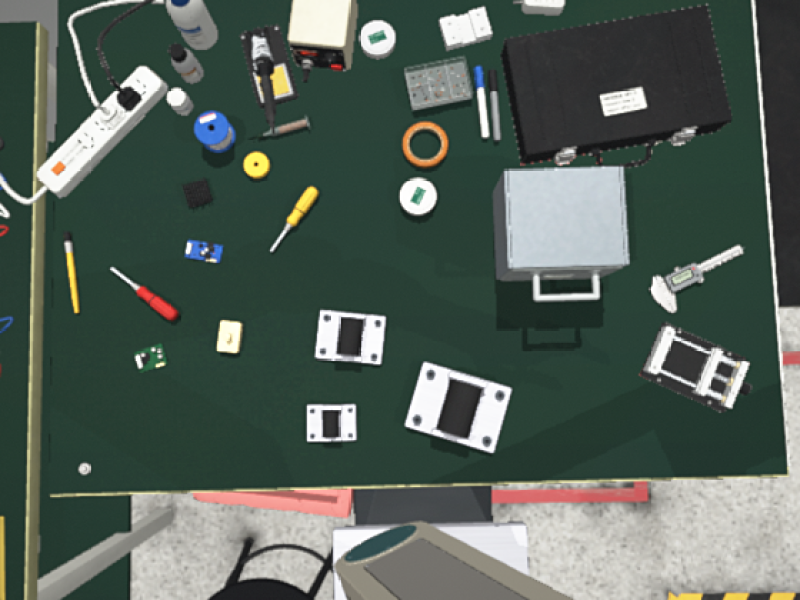

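View pics/side0b.png

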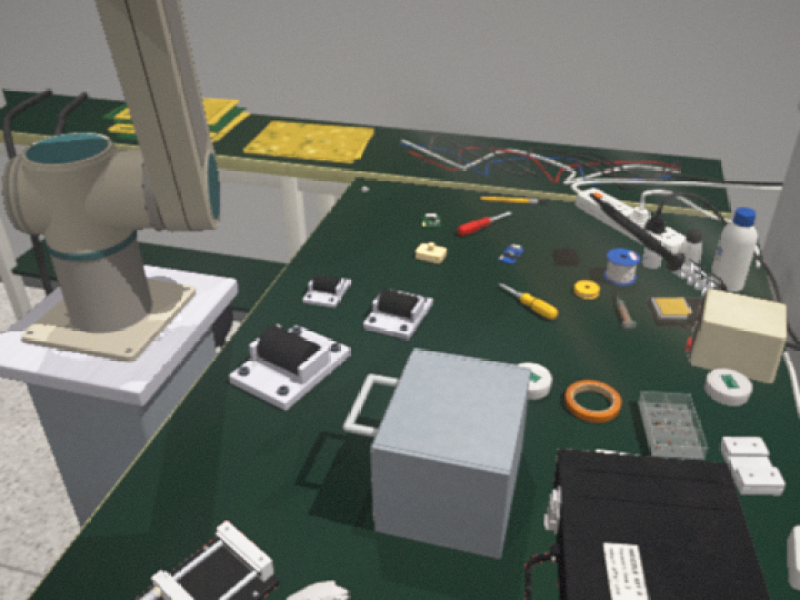

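The top view (800 px wide) shows the cabinet handle bar at about (567,296) and the middle-sized stud at about (350,337). The side view confirms both.

```bash
python3 - <<'E'
from h import *
a=cv2.imread('pics/top0.png')
c1=cv2.resize(a[205:265,212:282],(0,0),fx=5.7,fy=5.7,interpolation=2)   # 399x342
c2=cv2.resize(a[110:215,340:445],(0,0),fx=3.8,fy=3.8,interpolation=2)   # 399x399
o=np.zeros((399,799,3),np.uint8);o[:342,:399]=c1;o[:,400:]=c2
cv2.imwrite('pics/crop.png',o)
E
```

```text
(no output)
```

View pics/crop.png

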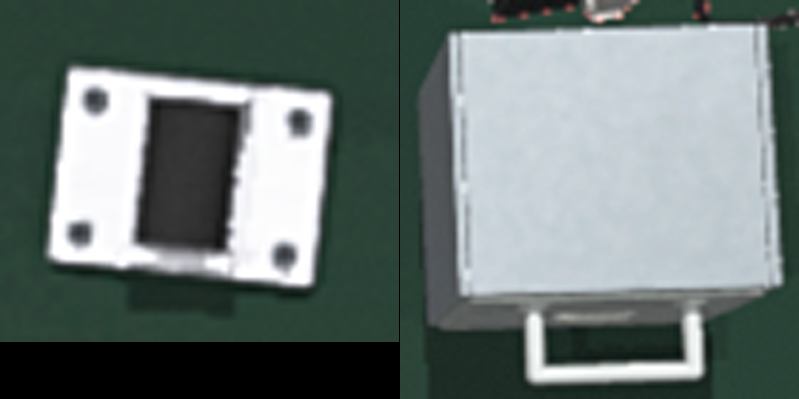

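The crop gives stud plate corners at (68,67), (331,92), (314,286), (49,262). Cabinet top corners are at (450,33), (767,25), (783,285), (462,296), and the bar runs from (530,375) to (703,369).

```bash
python3 - <<'E'
from h import *
d=load('top0')
A=lambda u,v,z:at(d,(u+.5)/5.7+212-.5,(v+.5)/5.7+205-.5,z)
B=lambda u,v,z:at(d,(u-399.5)/3.8+340-.5,(v+.5)/3.8+110-.5,z)
pc=np.array([A(*p,.012) for p in[(68,67),(331,92),(314,286),(49,262)]])
print(pc, pc.mean(0)); 
y=(pc[0]+pc[3]-pc[1]-pc[2])/2; x=(pc[0]+pc[1]-pc[2]-pc[3])/2
print('size',np.linalg.norm(x),np.linalg.norm(y),'yaw',np.arctan2(x[1],x[0]),np.arctan2(-y[0],y[1]))
cc=np.array([B(*p,.14) for p in[(450,33),(767,25),(783,285),(462,296)]])
print(cc)
y=(cc[0]+cc[3]-cc[1]-cc[2])/2; x=(cc[0]+cc[1]-cc[2]-cc[3])/2
print('size',np.linalg.norm(x),np.linalg.norm(y),'yaw',np.arctan2(x[1],x[0]),np.arctan2(-y[0],y[1]),'front',(cc[2]+cc[3])/2)
print('bar',B(530,375,.116),B(703,369,.116))
print([np.degrees(t) for t in R.from_quat(d['rot']).as_euler('xyz')]); print(R.from_quat(d['rot']).as_matrix().round(3))
E
```

```text
[[0.5136 0.1738 0.012 ]
 [0.4999 0.0638 0.012 ]
 [0.4193 0.073  0.012 ]
 [0.4323 0.1831 0.012 ]] [0.466275 0.123425 0.012   ]
size 0.08147677583213515 0.11085677696920473 yaw -0.1137745870583513 -0.12071864693831946
[[ 0.7068 -0.125   0.14  ]
 [ 0.7059 -0.3041  0.14  ]
 [ 0.5574 -0.3045  0.14  ]
 [ 0.5565 -0.1254  0.14  ]]
size 0.1494005354742747 0.17909999999999998 yaw 0.0026773697739292755 -3.0994500966643125e-16 front [ 0.55695 -0.21495  0.14   ]
bar [ 0.5132 -0.1658  0.116 ] [ 0.5138 -0.2643  0.116 ]
[np.float64(-179.87097011547894), np.float64(-0.01434817312052109), np.float64(26.57485115423854)]
[[ 0.894  0.447 -0.001]
 [ 0.447 -0.894  0.002]
 [ 0.    -0.002 -1.   ]]
```

Emit:
{"api": "drive_tool", "payload": {"targets": [{"fingers": 45, "x": 0.6, "y": -0.333, "z": 0, "roll": -0.1762}, {"fingers": 45, "x": 0.6, "y": -0.333, "z": 0, "roll": -0.1762}, {"fingers": 45, "x": 0.6, "y": -0.333, "z": 0, "roll": -0.1762}, {"fingers": 45, "x": 0.6, "y": -0.333, "z": 0, "roll": -0.1762}, {"fingers": 45, "x": 0.6, "y": -0.333, "z": 0, "roll": -0.1762}, {"fingers": 45, "x": 0.6, "y": -0.333, "z": 0, "roll": -0.1762}, {"fingers": 45, "x": 0.6, "y": -0.333, "z": 0, "roll": -0.1762}, {"fingers": 45, "x": 0.6, "y": -0.333, "z": 0, "roll": -0.1762}, {"fingers": 45, "x": 0.6, "y": -0.333, "z": 0, "roll": -0.1762}, {"fingers": 45, "x": 0.6, "y": -0.333, "z": 0, "roll": -0.1762}, {"fingers": 45, "x": 0.6, "y": -0.333, "z": 0, "roll": -0.1762}, {"fingers": 45, "x": 0.6, "y": -0.333, "z": 0, "roll": -0.1762}]}}

```text
time_s: 1.1
eef_pos: [0.3957, -0.389, 0.245]
tcp_rot: [0.708, 0.706, 0.0, -0.0]
ft_force: [0.3, 0.1, -0.7]
finger_gap: 0.0454
gripper_force: 0.0
```

```bash
python3 - <<'E'
from h import *
d=snap('wrist','w1'); print(d['mount'],d['fovy'],d['cx'],d['cy']); print(d['eef'],R.from_quat(d['rot']).as_matrix().round(3))
for n in('top','side'): print(n,ray(load(n+'0'),280,210))
E
```

```text
[[-5.70496227e-04 -9.48111785e-01 -3.17936657e-01  8.22896321e-02]
 [ 9.99999826e-01 -5.87578631e-04 -4.21653273e-05  8.53318972e-04]
 [-1.46835342e-04 -3.17936626e-01  9.48111956e-01 -1.26950534e-01]
 [ 0.00000000e+00  0.00000000e+00  0.00000000e+00  1.00000000e+00]] 65.70646984690485 273.2369075222714 214.50680187070859
[ 0.3957027  -0.38903056  0.24502135] [[ 0.002  1.    -0.   ]
 [ 1.    -0.002  0.   ]
 [ 0.    -0.    -1.   ]]
top (array([0.42338944, 0.02795245, 1.13554402]), array([ 0.08994924,  0.00925044, -0.99590518]))
side (array([ 0.74255492, -0.83997854,  0.71998465]), array([-0.22547662,  0.7929659 , -0.56624118]))
```

Emit:
{"api": "drive_tool", "payload": {"targets": [{"fingers": 28, "x": 0.58, "y": 0.393, "z": 0, "roll": 0}, {"fingers": 28, "x": 0.58, "y": 0.393, "z": 0, "roll": 0}, {"fingers": 28, "x": 0.58, "y": 0.393, "z": 0, "roll": 0}, {"fingers": 28, "x": 0.58, "y": 0.393, "z": 0, "roll": 0}, {"fingers": 28, "x": 0.58, "y": 0.393, "z": 0, "roll": 0}, {"fingers": 28, "x": 0.58, "y": 0.393, "z": 0, "roll": 0}, {"fingers": 28, "x": 0.58, "y": 0.393, "z": 0.1, "roll": 0}, {"fingers": 28, "x": 0.58, "y": 0.393, "z": 0.2, "roll": 0}, {"fingers": 28, "x": 0.58, "y": 0.393, "z": 0.25, "roll": 0}, {"fingers": 28, "x": 0.58, "y": 0.393, "z": 0.25, "roll": 0}]}}

```text
time_s: 1.98
eef_pos: [0.5106, -0.2136, 0.1659]
tcp_rot: [0.707, 0.707, -0.001, -0.004]
ft_force: [-0.6, 0.4, -0.2]
finger_gap: 0.0278
gripper_force: 0.0
```

```bash
python3 - <<'E'
from h import *
w=snap('wrist','w2'); t=snap('top','t2'); print(w['eef'])
c=cv2.resize(t['image'][110:230,330:450],(420,420),interpolation=2)
cv2.imwrite('pics/v2.png',cv2.resize(np.hstack([w['image'],c])[:,:,::-1],(800,343)))
E
```

```text
[ 0.51059379 -0.21360963  0.16594894]
```

View pics/v2.png

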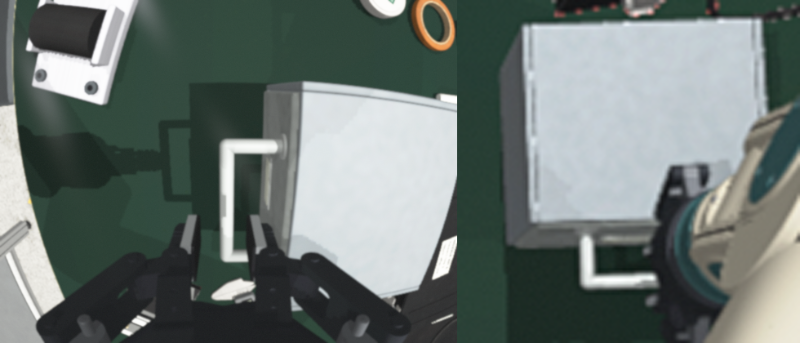

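The wrist view shows the fingers straddling the bar (bar at u≈227, fingers at 192 and 258). I'll descend, close and pull.

Emit:
{"api": "drive_tool", "payload": {"newtons": 40, "targets": [{"fingers": 28, "x": 0, "y": 0, "z": 0.08, "roll": 0}, {"fingers": 28, "x": 0, "y": 0, "z": 0.14, "roll": 0}, {"fingers": 28, "x": 0, "y": 0, "z": 0.183, "roll": 0}, {"fingers": 28, "x": 0, "y": 0, "z": 0.183, "roll": 0}, {"fingers": 5, "x": 0, "y": 0, "z": 0.183, "roll": 0}, {"fingers": 5, "x": 0, "y": 0, "z": 0.183, "roll": 0}, {"fingers": 5, "x": 0, "y": 0, "z": 0.183, "roll": 0}, {"fingers": 5, "x": 0, "y": 0, "z": 0.183, "roll": 0}, {"fingers": 5, "x": 0, "y": 0, "z": 0.183, "roll": 0}]}}

```text
time_s: 2.83
eef_pos: [0.5147, -0.2159, 0.1171]
tcp_rot: [0.707, 0.707, 0.0, 0.001]
ft_force: [-1.0, 0.3, 4.8]
finger_gap: 0.0082
gripper_force: 39.5
```

Emit:
{"api": "drive_tool", "payload": {"targets": [{"fingers": 5, "x": 0, "y": -0.04, "z": 0, "roll": 0}, {"fingers": 5, "x": 0, "y": -0.09, "z": 0, "roll": 0}, {"fingers": 5, "x": 0, "y": -0.14, "z": 0, "roll": 0}, {"fingers": 5, "x": 0, "y": -0.19, "z": 0, "roll": 0}, {"fingers": 5, "x": 0, "y": -0.24, "z": 0, "roll": 0}, {"fingers": 5, "x": 0, "y": -0.29, "z": 0, "roll": 0}, {"fingers": 5, "x": 0, "y": -0.34, "z": 0, "roll": 0}, {"fingers": 5, "x": 0, "y": -0.38, "z": 0, "roll": 0}, {"fingers": 5, "x": 0, "y": -0.4, "z": 0, "roll": 0}, {"fingers": 5, "x": 0, "y": -0.4, "z": 0, "roll": 0}, {"fingers": 5, "x": 0, "y": -0.4, "z": 0, "roll": 0}]}}

```text
time_s: 3.75
eef_pos: [0.3938, -0.216, 0.1171]
tcp_rot: [0.707, 0.707, -0.0, 0.002]
ft_force: [-2.5, -0.5, 7.5]
finger_gap: 0.0082
gripper_force: 41.1
```

Next I open slightly and rise, then move above the expected gauge position (x ≈ 0.50) to look.

Emit:
{"api": "drive_tool", "payload": {"targets": [{"fingers": 28, "x": 0, "y": 0, "z": 0, "roll": 0}, {"fingers": 28, "x": 0, "y": 0, "z": 0, "roll": 0}, {"fingers": 28, "x": 0, "y": 0, "z": 0, "roll": 0}, {"fingers": 28, "x": 0, "y": 0, "z": -0.1, "roll": 0}, {"fingers": 28, "x": 0, "y": 0, "z": -0.2, "roll": 0}, {"fingers": 45, "x": 0, "y": 0, "z": -0.33, "roll": 0}, {"fingers": 50, "x": -0.35, "y": 0.3, "z": -0.4, "roll": 0}, {"fingers": 50, "x": -0.35, "y": 0.3, "z": -0.4, "roll": 0}, {"fingers": 50, "x": -0.35, "y": 0.3, "z": -0.4, "roll": 0}, {"fingers": 50, "x": -0.35, "y": 0.3, "z": -0.4, "roll": 0}, {"fingers": 50, "x": -0.35, "y": 0.3, "z": -0.4, "roll": 0}]}}

```text
time_s: 4.67
eef_pos: [0.4864, -0.3234, 0.2356]
tcp_rot: [0.707, 0.707, 0.0, 0.002]
ft_force: [-0.4, -0.4, -0.8]
finger_gap: 0.0497
gripper_force: 0.0
```

```bash
python3 - <<'E'
from h import *
w=snap('wrist','w3'); t=snap('side','s3'); print(w['eef'],w['rot'])
c=cv2.resize(t['image'][190:400,210:400],(380,420),interpolation=2)
cv2.imwrite('pics/v3.png',cv2.resize(np.hstack([w['image'],c])[:,:,::-1],(800,357)))
E
```

```text
[ 0.48641114 -0.32336645  0.23559022] [7.07463396e-01 7.06748136e-01 5.26590911e-05 1.61667691e-03]
```

View pics/v3.png

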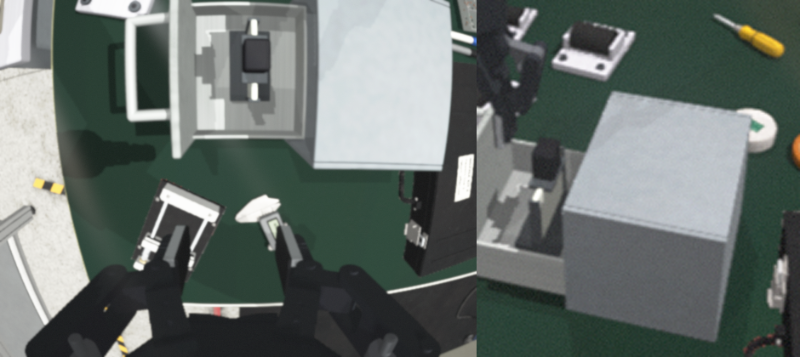

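The wrist view shows the gauge upright in the open drawer: grip block top at about (257,53), foot from (230,30) to (271,100), handle bar at u≈132.

```bash
python3 - <<'E'
from h import *
d=load('w3'); k=940/800
print('blk',[at(d,u*k,v*k,.12) for u,v in[(243,38),(269,38),(243,68),(269,68),(257,53)]])
print('foot',[at(d,u*k,v*k,.018) for u,v in[(230,30),(271,31),(230,100),(271,101)]])
print('bar',at(d,132*k,65*k,.121),'front',at(d,312*k,60*k,.14))
c=cv2.resize(d['image'][20:130,250:350],(600,660)[:2],interpolation=2)[:600]
cv2.imwrite('pics/v4.png',c[:,:,::-1])
E
```

```text
blk [array([ 0.4967, -0.1925,  0.12  ]), array([ 0.519 , -0.1918,  0.12  ]), array([ 0.4966, -0.2193,  0.12  ]), array([ 0.519 , -0.2188,  0.12  ]), array([ 0.5086, -0.2058,  0.12  ])]
foot [array([ 0.4849, -0.1618,  0.018 ]), array([ 0.535, -0.162,  0.018]), array([ 0.4848, -0.2502,  0.018 ]), array([ 0.5354, -0.2509,  0.018 ])]
bar [ 0.3985 -0.2121  0.121 ] front [ 0.5516 -0.212   0.14  ]
```

View pics/v4.png

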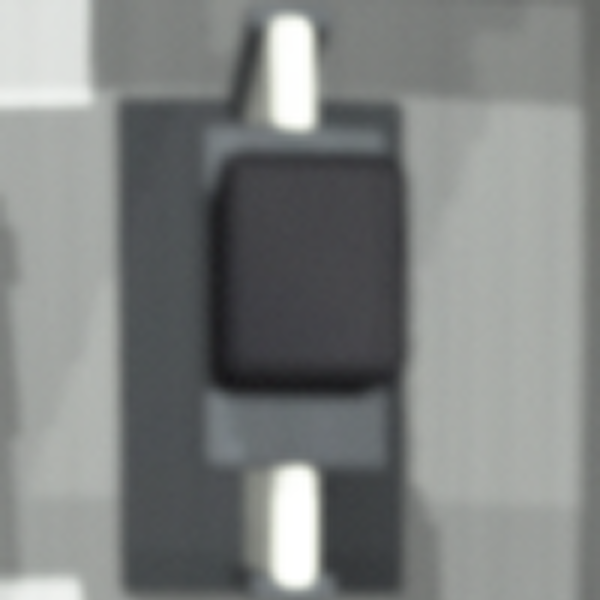

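Emit:
{"api": "drive_tool", "payload": {"targets": [{"fingers": 44, "x": 0.39, "y": 0.069, "z": 0, "roll": 0}, {"fingers": 44, "x": 0.39, "y": 0.069, "z": 0, "roll": 0}, {"fingers": 44, "x": 0.39, "y": 0.069, "z": 0, "roll": 0}, {"fingers": 44, "x": 0.39, "y": 0.069, "z": 0, "roll": 0}, {"fingers": 44, "x": 0.39, "y": 0.069, "z": 0.1, "roll": 0}, {"fingers": 44, "x": 0.39, "y": 0.069, "z": 0.2, "roll": 0}, {"fingers": 44, "x": 0.39, "y": 0.069, "z": 0.25, "roll": 0}, {"fingers": 44, "x": 0.39, "y": 0.069, "z": 0.25, "roll": 0}, {"fingers": 44, "x": 0.39, "y": 0.069, "z": 0.25, "roll": 0}]}}

```text
time_s: 5.52
eef_pos: [0.5024, -0.2017, 0.1593]
tcp_rot: [0.707, 0.707, -0.001, -0.002]
ft_force: [-0.1, -0.6, 1.1]
finger_gap: 0.044
gripper_force: 0.0
```

```bash
python3 - <<'E'
from h import *
w=snap('wrist','w4'); print(w['eef'],w['rot'])
t=snap('side','s4')
c=cv2.resize(t['image'][230:400,190:344],(380,420),interpolation=2)
cv2.imwrite('pics/v5.png',cv2.resize(np.hstack([w['image'],c])[:,:,::-1],(800,357)))
E
```

```text
[ 0.5024008  -0.20174097  0.15931464] [ 7.06914850e-01  7.07295978e-01 -5.38150467e-04 -1.87196065e-03]
```

View pics/v5.png

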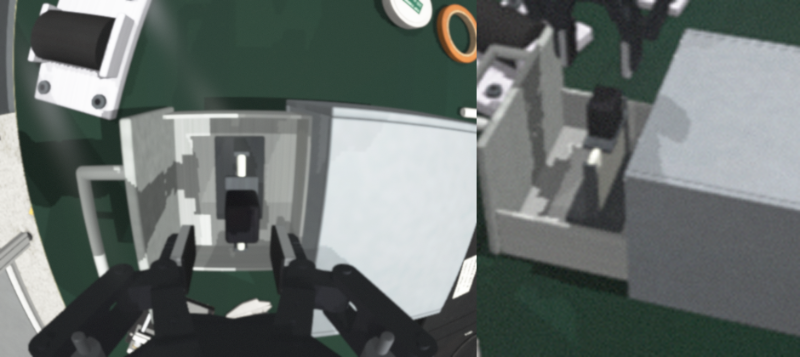

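The fingers' midpoint is at u≈233 and the block is at u≈242, so I shift about 5 mm toward +x, descend and grip.

Emit:
{"api": "drive_tool", "payload": {"newtons": 25, "targets": [{"fingers": 44, "x": -0.016, "y": 0.015, "z": 0.05, "roll": 0}, {"fingers": 44, "x": -0.016, "y": 0.015, "z": 0.1, "roll": 0}, {"fingers": 44, "x": -0.016, "y": 0.015, "z": 0.15, "roll": 0}, {"fingers": 44, "x": -0.016, "y": 0.015, "z": 0.177, "roll": 0}, {"fingers": 44, "x": -0.016, "y": 0.015, "z": 0.177, "roll": 0}, {"fingers": 44, "x": -0.016, "y": 0.015, "z": 0.177, "roll": 0}, {"fingers": 18, "x": -0.016, "y": 0.015, "z": 0.177, "roll": 0}, {"fingers": 18, "x": -0.016, "y": 0.015, "z": 0.177, "roll": 0}, {"fingers": 18, "x": -0.016, "y": 0.015, "z": 0.177, "roll": 0}, {"fingers": 18, "x": -0.016, "y": 0.015, "z": 0.177, "roll": 0}, {"fingers": 18, "x": -0.016, "y": 0.015, "z": 0.177, "roll": 0}, {"fingers": 18, "x": -0.016, "y": 0.015, "z": 0.177, "roll": 0}]}}

```text
time_s: 6.62
eef_pos: [0.5095, -0.2083, 0.1083]
tcp_rot: [0.707, 0.707, 0.0, 0.001]
ft_force: [-1.2, 0.6, 5.6]
finger_gap: 0.0236
gripper_force: 28.8
```

Emit:
{"api": "drive_tool", "payload": {"targets": [{"fingers": 18, "x": 0, "y": 0, "z": -0.05, "roll": 0}, {"fingers": 18, "x": 0, "y": 0, "z": -0.15, "roll": 0}, {"fingers": 18, "x": 0, "y": 0, "z": -0.25, "roll": 0}, {"fingers": 18, "x": 0, "y": 0, "z": -0.35, "roll": 0}, {"fingers": 18, "x": 0, "y": 0, "z": -0.45, "roll": 0}, {"fingers": 18, "x": 0, "y": 0, "z": -0.55, "roll": 0}, {"fingers": 18, "x": -0.08, "y": 0, "z": -0.65, "roll": -0.02}, {"fingers": 18, "x": -0.16, "y": 0, "z": -0.75, "roll": -0.04}, {"fingers": 18, "x": -0.24, "y": 0, "z": -0.85, "roll": -0.06}, {"fingers": 18, "x": -0.32, "y": 0, "z": -0.9, "roll": -0.08}, {"fingers": 18, "x": -0.4, "y": 0, "z": -0.95, "roll": -0.1}, {"fingers": 18, "x": -0.48, "y": 0, "z": -0.95, "roll": -0.12}]}}

```text
time_s: 7.62
eef_pos: [0.5098, -0.3537, 0.3956]
tcp_rot: [0.396, 0.918, -0.001, 0.002]
ft_force: [0.2, 0.2, -2.4]
finger_gap: 0.0236
gripper_force: 27.6
```

Emit:
{"api": "drive_tool", "payload": {"targets": [{"fingers": 18, "x": 0, "y": 0, "z": 0, "roll": -0.02}, {"fingers": 18, "x": 0, "y": 0, "z": 0, "roll": -0.04}, {"fingers": 18, "x": 0, "y": 0, "z": 0, "roll": -0.06}, {"fingers": 18, "x": 0, "y": 0, "z": 0, "roll": -0.08}, {"fingers": 18, "x": 0, "y": 0, "z": 0, "roll": -0.1}, {"fingers": 18, "x": 0, "y": 0, "z": 0, "roll": -0.12}, {"fingers": 18, "x": 0, "y": 0, "z": 0, "roll": -0.14}, {"fingers": 18, "x": 0, "y": 0, "z": 0, "roll": -0.16}, {"fingers": 18, "x": 0, "y": 0, "z": 0, "roll": -0.18}, {"fingers": 18, "x": 0, "y": 0, "z": 0, "roll": -0.2}, {"fingers": 18, "x": 0, "y": 0, "z": 0, "roll": -0.21}, {"fingers": 18, "x": 0, "y": 0, "z": 0, "roll": -0.21}]}}

```text
time_s: 8.62
eef_pos: [0.5087, -0.3516, 0.3909]
tcp_rot: [-0.247, 0.969, 0.001, -0.001]
ft_force: [-0.1, 0.1, -1.6]
finger_gap: 0.0234
gripper_force: 27.6
```

Emit:
{"api": "drive_tool", "payload": {"targets": [{"fingers": 18}, {"fingers": 18}, {"fingers": 18}, {"fingers": 18}, {"fingers": 18}, {"fingers": 18}, {"fingers": 18}, {"fingers": 18}, {"fingers": 18}, {"fingers": 18}, {"fingers": 18}, {"fingers": 18}]}}

```text
invalid input at $.targets[0]: expected keys fingers, x, y, z, roll
```

```bash
python3 - <<'E'
from h import *
t=snap('side','s5'); g=t['eef']; M=R.from_quat(t['rot']).as_matrix(); print(g,M.round(3))
# gauge frame: gx = tool y, gy = tool x ; origin = tcp - 0.0983 z
O=g-[0,0,.0983]; 
p=proj(t,[O+[0,0,h]+M[:,0]*y for y,h in[(0,0),(0,.066),(0,.022),(.045,0),(-.045,0)]]);print(p)
u,v=p[1].astype(int); x0,y0=u-50,v-38
print(x0,y0)
cv2.imwrite('pics/v6.png',cv2.resize(t['image'][y0:y0+75,x0:x0+100],(800,600),interpolation=2)[:,:,::-1])
E
```

```text
[ 0.50872135 -0.35157848  0.39088686] [[-0.878 -0.479 -0.002]
 [-0.479  0.878  0.002]
 [ 0.001  0.002 -1.   ]]
[[211.5 248.5]
 [207.2 207.3]
 [210.1 235.3]
 [177.1 253.6]
 [245.  243.5]]
157 169
```

View pics/v6.png

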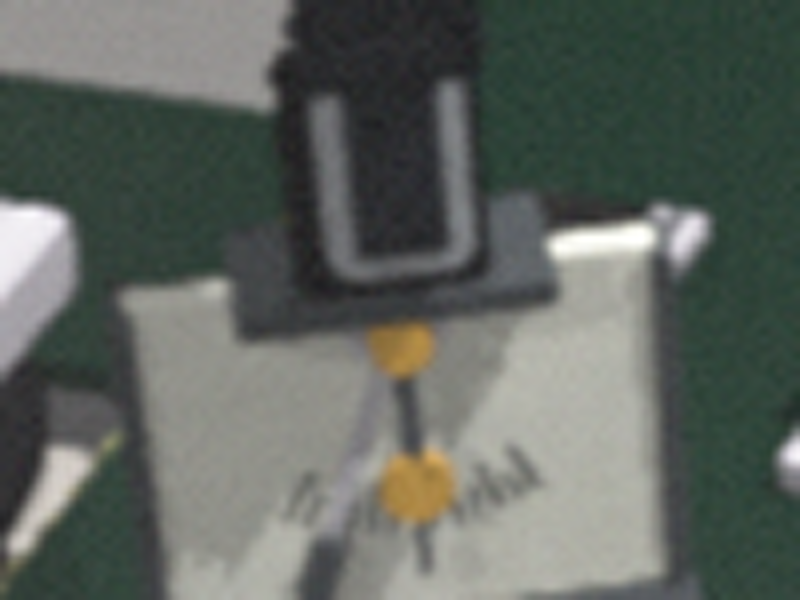

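The crop shows the dial with its pivot at (403,347), pointer tip at about (428,570), and the tab arm going to the dark tab from (322,540) downwards, to the left.

```bash
python3 - <<'E'
from h import *
d=load('s5'); M=R.from_quat(d['rot']).as_matrix(); gx,gy=M[:,1],M[:,0]
O=d['eef']-[0,0,.0983]
def pl(u,v,off):
    o,r=ray(d,157+(u+.5)/8-.5,169+(v+.5)/8-.5); P0=O+gx*off
    P=o+r*((P0-o)@gx)/(r@gx); return np.array([(P-O)@gy,P[2]-O[2]])
for off in(-.006,-.012):
    pv=pl(403,347,off); print('off',off,'pivot',pv)
    for n,(u,v) in dict(ptr=(428,570),bob=(418,485),tab=(322,565),arm=(345,485),arm2=(370,410),Ltop=(120,290),Lbot=(165,600),Rtop=(655,235),Rbot=(670,575)).items():
        q=pl(u,v,off); w=q-pv; print(n,q.round(4),'ang',np.arctan2(w[0],-w[1]).round(3),'r',np.hypot(*w).round(4))
x0,y0=150,200
cv2.imwrite('pics/v7.png',cv2.resize(d['image'][y0:y0+60,x0:x0+80],(800,600),interpolation=2)[:,:,::-1])
print('z',status.observe()['time_s'])
E
```

```text
off -0.006 pivot [0.00127318 0.06326568]
ptr [0.001  0.0192] ang -0.006 r 0.044
bob [0.0012 0.0364] ang -0.003 r 0.0268
tab [0.0177 0.0233] ang 0.39 r 0.0432
arm [0.0126 0.0384] ang 0.428 r 0.0273
arm2 [0.0074 0.0522] ang 0.506 r 0.0126
Ltop [0.0427 0.0806] ang 1.968 r 0.0449
Lbot [0.0429 0.0209] ang 0.776 r 0.0594
Rtop [-0.0392  0.0778] ang -1.917 r 0.043
Rbot [-0.0382  0.011 ] ang -0.647 r 0.0655
off -0.012 pivot [0.00158668 0.06735914]
ptr [0.0013 0.0238] ang -0.006 r 0.0435
bob [0.0015 0.0408] ang -0.003 r 0.0265
tab [0.0178 0.0279] ang 0.39 r 0.0427
arm [0.0128 0.0428] ang 0.428 r 0.027
arm2 [0.0076 0.0564] ang 0.506 r 0.0125
Ltop [0.0425 0.0845] ang 1.968 r 0.0444
Lbot [0.0427 0.0255] ang 0.776 r 0.0587
Rtop [-0.0384  0.0818] ang -1.917 r 0.0425
Rbot [-0.0374  0.0156] ang -0.647 r 0.0648
z 8.6667
```

View pics/v7.png

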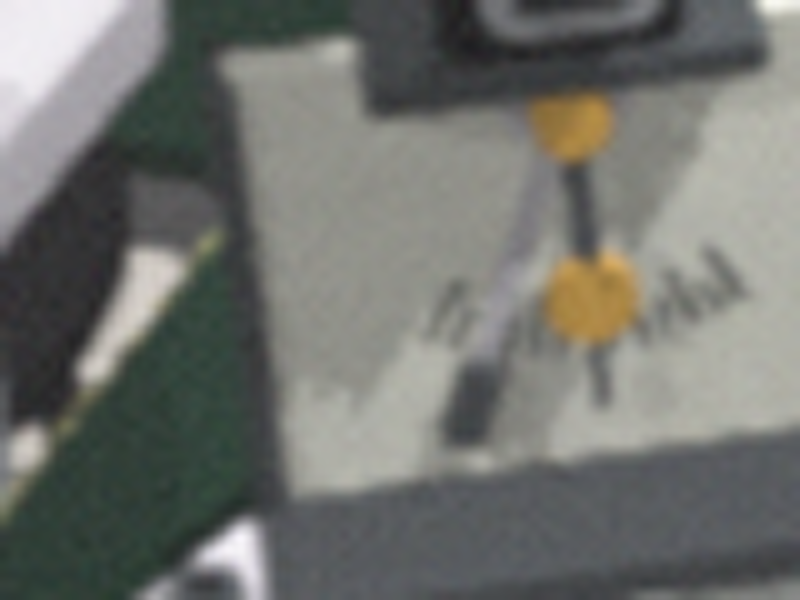

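The tab is fully visible here: centre (472,403), arm top at about (538,180).

```bash
python3 - <<'E'
from h import *
d=load('s5'); M=R.from_quat(d['rot']).as_matrix(); gx,gy=M[:,1],M[:,0]
O=d['eef']-[0,0,.0983]
def pl(u,v,off,s=10,x0=150,y0=200):
    o,r=ray(d,x0+(u+.5)/s-.5,y0+(v+.5)/s-.5); P0=O+gx*off
    P=o+r*((P0-o)@gx)/(r@gx); return np.array([(P-O)@gy,P[2]-O[2]])
for off in(-.004,-.008):
    q=np.array([pl(u,v,off) for u,v in[(538,180),(513,265),(485,350),(472,403),(462,440)]]); k=np.polyfit(q[:,1],q[:,0],1)
    print(off,q.round(4).tolist(),'line ang',np.arctan(-k[0]),'ycross at tab z+.0414:',np.polyval(k,q[3,1]+.0415))
    print('plate L',[pl(u,v,off).round(4) for u,v in[(222,75),(288,490)]],'R',[pl(u,v,off,8,157,169).round(4) for u,v in[(655,240),(670,570)]])
    print('pivot',pl(573,120,off),'ptr',pl(602,400,off))
# automatic: dark-pixel centroid of the tab
im=d['image'].astype(float).mean(2); sub=im[235:246,192:202]; w=np.clip(120-sub,0,None); vv,uu=np.mgrid[235:246,192:202]
print(sub.astype(int)); print((uu*w).sum()/w.sum(),(vv*w).sum()/w.sum())
E
```

```text
-0.004 [[0.0063, 0.0541], [0.0106, 0.0416], [0.0154, 0.0289], [0.0178, 0.0208], [0.0197, 0.015]] line ang 0.33076697608435973 ycross at tab z+.0414: 0.0036170803045179924
plate L [array([0.0429, 0.0761]), array([0.0424, 0.0111])] R [array([-0.0394,  0.0756]), array([-0.0385,  0.0104])]
pivot [0.0012265  0.06250149] ptr [0.00127125 0.01820835]
-0.008 [[0.0065, 0.0569], [0.0108, 0.0445], [0.0155, 0.0319], [0.0179, 0.0238], [0.0197, 0.0181]] line ang 0.33076697608435834 ycross at tab z+.0414: 0.003701397822129398
plate L [array([0.0428, 0.0787]), array([0.0423, 0.0142])] R [array([-0.0389,  0.0782]), array([-0.038 ,  0.0136])]
pivot [0.00143507 0.06522598] ptr [0.00147948 0.02126355]
[[173 174 171 157 144 135 133 127 107 123]
 [175 175 171 150 116 104 104 105 101 125]
 [178 178 168 131  87  80  81  89 100 119]
 [176 173 161 117  79  70  75  82 103 122]
 [173 170 147  97  76  69  71  79 115 127]
 [172 164 131  87  74  69  74  92 114 131]
 [166 148 108  77  69  68  78 101 125 128]
 [156 133  95  73  69  71  80 112 124 129]
 [155 138 101  72  69  69  89 117 126 132]
 [154 140 110  96  93  99 112 124 135 145]
 [150 144 134 132 139 151 154 139 139 146]]
196.95810410495133 240.12441811256878
```

The tab angle comes out near 0.36 rad: about 0.37 from the tab centroid, 0.33 from the arm slope. The gauge hangs upright in the grip. I'll carry it to the stud now.

Emit:
{"api": "drive_tool", "payload": {"targets": [{"fingers": 18, "x": -0.03, "y": 0.08, "z": 0, "roll": 0.02}, {"fingers": 18, "x": -0.06, "y": 0.16, "z": 0, "roll": 0.04}, {"fingers": 18, "x": -0.09, "y": 0.24, "z": 0, "roll": 0.06}, {"fingers": 18, "x": -0.12, "y": 0.32, "z": 0, "roll": 0.08}, {"fingers": 18, "x": -0.15, "y": 0.4, "z": 0, "roll": 0.1}, {"fingers": 18, "x": -0.18, "y": 0.48, "z": 0, "roll": 0.12}, {"fingers": 18, "x": -0.21, "y": 0.56, "z": 0, "roll": 0.14}, {"fingers": 18, "x": -0.24, "y": 0.64, "z": 0, "roll": 0.16}, {"fingers": 18, "x": -0.27, "y": 0.72, "z": 0, "roll": 0.174}, {"fingers": 18, "x": -0.3, "y": 0.8, "z": 0, "roll": 0.174}, {"fingers": 18, "x": -0.3, "y": 0.8, "z": 0, "roll": 0.174}, {"fingers": 18, "x": -0.3, "y": 0.8, "z": 0, "roll": 0.174}]}}

```text
time_s: 9.67
eef_pos: [0.4728, -0.097, 0.3922]
tcp_rot: [0.292, 0.956, -0.0, -0.0]
ft_force: [-0.3, 0.0, -2.4]
finger_gap: 0.0234
gripper_force: 27.5
```

Emit:
{"api": "drive_tool", "payload": {"targets": [{"fingers": 18, "x": 0, "y": 0, "z": 0, "roll": 0.02}, {"fingers": 18, "x": 0, "y": 0, "z": 0, "roll": 0.04}, {"fingers": 18, "x": 0, "y": 0, "z": 0, "roll": 0.06}, {"fingers": 18, "x": 0, "y": 0, "z": 0, "roll": 0.08}, {"fingers": 18, "x": 0, "y": 0, "z": 0, "roll": 0.1}, {"fingers": 18, "x": 0, "y": 0, "z": 0, "roll": 0.12}, {"fingers": 18, "x": 0, "y": 0, "z": 0, "roll": 0.14}, {"fingers": 18, "x": 0, "y": 0, "z": 0, "roll": 0.16}, {"fingers": 18, "x": 0, "y": 0, "z": 0, "roll": 0.174}, {"fingers": 18, "x": 0, "y": 0, "z": 0, "roll": 0.174}, {"fingers": 18, "x": 0, "y": 0, "z": 0, "roll": 0.174}]}}

```text
time_s: 10.58
eef_pos: [0.4733, -0.0989, 0.392]
tcp_rot: [0.747, 0.665, -0.0, -0.0]
ft_force: [0.3, -0.6, -2.0]
finger_gap: 0.0234
gripper_force: 27.5
```

```bash
cat > go.py <<'E'
from h import *
import sys
s=status.observe(); M=R.from_quat(s['tcp_rot']).as_matrix(); t=np.array([float(a) for a in sys.argv[1:4]])
print(s['time_s'],s['eef_pos'].round(4),'yawx',np.degrees(np.arctan2(M[1,0],M[0,0])),'F',s['ft_force'].round(2),'T',s['ft_torque'].round(3))
print('frac',(M.T@(t-s['eef_pos'])/.3).round(4),'roll',(np.degrees(np.arctan2(M[1,0],M[0,0]))-83.3)/360)
E
python3 go.py .466 .122 .20
```

```text
10.5833 [ 0.4733 -0.0989  0.392 ] yawx 83.34162463736247 F [ 0.27 -0.62 -1.95] T [ 0.029 -0.    -0.066]
frac [ 0.7286 -0.1093  0.6399] roll 0.00011562399267354017
```

Emit:
{"api": "drive_tool", "payload": {"targets": [{"fingers": 18, "x": 0.08, "y": -0.012, "z": 0.05, "roll": 0}, {"fingers": 18, "x": 0.16, "y": -0.024, "z": 0.1, "roll": 0}, {"fingers": 18, "x": 0.24, "y": -0.036, "z": 0.15, "roll": 0}, {"fingers": 18, "x": 0.32, "y": -0.048, "z": 0.2, "roll": 0}, {"fingers": 18, "x": 0.4, "y": -0.06, "z": 0.25, "roll": 0}, {"fingers": 18, "x": 0.48, "y": -0.072, "z": 0.3, "roll": 0}, {"fingers": 18, "x": 0.56, "y": -0.084, "z": 0.35, "roll": 0}, {"fingers": 18, "x": 0.64, "y": -0.096, "z": 0.4, "roll": 0}, {"fingers": 18, "x": 0.7, "y": -0.105, "z": 0.46, "roll": 0}, {"fingers": 18, "x": 0.7286, "y": -0.1093, "z": 0.54, "roll": 0}, {"fingers": 18, "x": 0.7286, "y": -0.1093, "z": 0.6, "roll": 0}, {"fingers": 18, "x": 0.7286, "y": -0.1093, "z": 0.64, "roll": 0}]}}

```text
time_s: 11.58
eef_pos: [0.465, 0.1231, 0.198]
tcp_rot: [0.746, 0.666, -0.001, -0.001]
ft_force: [-0.6, -0.6, -2.7]
finger_gap: 0.0235
gripper_force: 27.5
```

Emit:
{"api": "drive_tool", "payload": {"targets": [{"fingers": 18, "x": 0, "y": 0, "z": 0, "roll": 0}, {"fingers": 18, "x": 0, "y": 0, "z": 0, "roll": 0}, {"fingers": 18, "x": 0, "y": 0, "z": 0, "roll": 0}, {"fingers": 18, "x": 0, "y": 0, "z": 0, "roll": 0}]}}

```text
time_s: 11.92
eef_pos: [0.4674, 0.1227, 0.2017]
tcp_rot: [0.747, 0.665, 0.001, 0.001]
ft_force: [-0.3, 0.9, -2.0]
finger_gap: 0.0234
gripper_force: 27.5
```

```bash
python3 go.py .466 .122 .147; python3 - <<'E'
from h import *
s=snap('side','s6'); w=snap('wrist','w6')
c=cv2.resize(s['image'][150:255,170:310],(800,600),interpolation=2)  # saved for later
cv2.imwrite('pics/v8.png',c[:,:,::-1])
M=R.from_quat(s['rot']).as_matrix(); O=s['eef']-[0,0,.0983]
print(proj(s,[O+M[:,0]*y+[0,0,h] for y,h in[(.042,.075),(.042,.008),(-.042,.075),(-.042,.008),(.045,0),(-.045,0)]]).tolist())
E
```

```text
11.9167 [0.4674 0.1227 0.2017] yawx 83.29509676135255 F [-0.31  0.95 -2.02] T [ 0.03  -0.044  0.029]
frac [-0.003  -0.0049  0.1824] roll -1.362010735401024e-05
[[285.9, 147.3], [285.9, 172.7], [271.4, 164.2], [271.9, 190.6], [286.4, 175.1], [271.5, 194.3]]
```

Emit:
{"api": "drive_tool", "payload": {"targets": [{"fingers": 18, "x": 0, "y": 0, "z": 0.05, "roll": 0}, {"fingers": 18, "x": 0, "y": 0, "z": 0.1, "roll": 0}, {"fingers": 18, "x": 0, "y": 0, "z": 0.14, "roll": 0}, {"fingers": 18, "x": 0, "y": 0, "z": 0.17, "roll": 0}, {"fingers": 18, "x": 0, "y": 0, "z": 0.185, "roll": 0}, {"fingers": 18, "x": 0, "y": 0, "z": 0.192, "roll": 0}, {"fingers": 18, "x": 0, "y": 0, "z": 0.197, "roll": 0}, {"fingers": 18, "x": 0, "y": 0, "z": 0.2, "roll": 0}, {"fingers": 18, "x": 0, "y": 0, "z": 0.204, "roll": 0}, {"fingers": 18, "x": 0, "y": 0, "z": 0.204, "roll": 0}, {"fingers": 18, "x": 0, "y": 0, "z": 0.204, "roll": 0}, {"fingers": 18, "x": 0, "y": 0, "z": 0.204, "roll": 0}]}}

```text
time_s: 13.02
eef_pos: [0.4661, 0.1228, 0.1402]
tcp_rot: [0.747, 0.665, -0.0, 0.0]
ft_force: [-4.7, -1.0, 5.6]
finger_gap: 0.0234
gripper_force: 28.5
```

```bash
python3 go.py .466 .122 .14
```

```text
13.0167 [0.4661 0.1228 0.1402] yawx 83.29975787645972 F [-4.71 -0.95  5.57] T [-0.234  1.223  0.017]
frac [-0.0027  0.0001  0.0006] roll -6.725653896527067e-07
```

Emit:
{"api": "drive_tool", "payload": {"targets": [{"fingers": 18, "x": 0.008, "y": 0, "z": 0, "roll": 0}, {"fingers": 18, "x": 0.016, "y": 0, "z": 0, "roll": 0}, {"fingers": 18, "x": 0.024, "y": 0, "z": 0.001, "roll": 0}, {"fingers": 18, "x": 0.032, "y": 0, "z": 0.001, "roll": 0}, {"fingers": 18, "x": 0.04, "y": 0, "z": 0.002, "roll": 0}, {"fingers": 18, "x": 0.048, "y": 0, "z": 0.003, "roll": 0}, {"fingers": 18, "x": 0.056, "y": 0, "z": 0.004, "roll": 0}, {"fingers": 18, "x": 0.062, "y": 0, "z": 0.005, "roll": 0}, {"fingers": 18, "x": 0.062, "y": 0, "z": 0.005, "roll": 0}, {"fingers": 18, "x": 0.062, "y": 0, "z": 0.005, "roll": 0}]}}

```text
time_s: 13.85
eef_pos: [0.4694, 0.1416, 0.1385]
tcp_rot: [0.747, 0.665, 0.001, 0.001]
ft_force: [-1.3, -1.9, 5.5]
finger_gap: 0.0235
gripper_force: 29.0
```

```bash
python3 go.py .466 .122 .14; python3 - <<'E'
from h import *
s=snap('side','s7'); a=load('s6')['image'];
# stitch: before / after, back side of gauge
f=lambda im,r:cv2.resize(im[130:225,225:345],(600,475),interpolation=2)
cv2.imwrite('pics/v9.png',f(s['image'],0)[:,:,::-1])
w=snap('wrist','w7')
E
```

```text
13.85 [0.4694 0.1416 0.1385] yawx 83.30669850255508 F [-1.27 -1.91  5.51] T [-0.633  0.445 -0.038]
frac [-0.0661 -0.0037 -0.0051] roll 1.8606951541894684e-05
```

```bash
cat > lean.py <<'E'
from h import *
def wproj(d,P): # tool coords -> pixel
    Mt=np.array(d['mount']); c=Mt[:3,:3].T@(np.array(P)-Mt[:3,3]); f=210/np.tan(np.radians(d['fovy'])/2)
    th=np.arctan2(np.hypot(c[0],c[1]),c[2]); r=f*th/np.hypot(c[0],c[1]); return np.array([d['cx']+r*c[0],d['cy']+r*c[1]])
def gp(y,h,th,x=0,H=.1,y0=.0018): # gauge point -> tool coords, lean about grip at height H
    yy,zz=y,h-H; Y=yy*np.cos(th)+zz*np.sin(th); Z=-yy*np.sin(th)+zz*np.cos(th)
    return [Y+y0,x,-(Z+H-.0983)]
E
python3 - <<'E'
from lean import *
d=load('w6')
for th in(0,.1,.2,.3,.36,.4):
    print(th,{n:wproj(d,gp(y,h,th)).round(1).tolist() for n,(y,h) in dict(footend=(.045,.008),pbot=(.042,.01),ptop=(.042,.075),shoul=(.025,.077)).items()})
for n in('w3','w6','w7'):
    im=load(n)['image'].astype(int)
    if n=='w3': continue
    print(n,[int(x) for x in im[150:420:3,268:279].mean((1,2))])
E
```

```text
0 {'footend': [272.1, 162.1], 'pbot': [272.1, 167.0], 'ptop': [271.6, 191.0], 'shoul': [271.6, 225.9]}
0.1 {'footend': [272.1, 174.5], 'pbot': [272.1, 179.2], 'ptop': [271.6, 194.3], 'shoul': [271.7, 228.8]}
0.2 {'footend': [272.1, 187.1], 'pbot': [272.1, 191.5], 'ptop': [271.7, 198.3], 'shoul': [271.7, 232.2]}
0.3 {'footend': [272.2, 199.9], 'pbot': [272.2, 204.0], 'ptop': [271.7, 202.9], 'shoul': [271.7, 236.0]}
0.36 {'footend': [272.2, 207.6], 'pbot': [272.2, 211.6], 'ptop': [271.8, 206.0], 'shoul': [271.8, 238.5]}
0.4 {'footend': [272.2, 212.8], 'pbot': [272.2, 216.7], 'ptop': [271.8, 208.1], 'shoul': [271.8, 240.2]}
w6 [249, 249, 249, 243, 116, 86, 82, 80, 79, 77, 75, 73, 94, 123, 226, 243, 244, 243, 244, 244, 244, 244, 244, 244, 242, 113, 111, 112, 113, 112, 112, 110, 33, 22, 23, 24, 23, 24, 22, 24, 24, 27, 36, 41, 39, 38, 33, 30, 30, 29, 30, 31, 30, 30, 27, 27, 27, 27, 27, 27, 72, 60, 58, 59, 59, 59, 59, 59, 60, 59, 59, 53, 52, 47, 34, 32, 31, 31, 32, 32, 32, 32, 32, 31, 31, 32, 31, 31, 31, 30]
w7 [79, 82, 83, 85, 87, 134, 242, 252, 252, 216, 182, 101, 75, 73, 71, 116, 163, 244, 248, 249, 249, 249, 249, 249, 247, 248, 248, 211, 116, 126, 126, 126, 122, 103, 47, 24, 25, 25, 25, 25, 25, 34, 45, 55, 53, 50, 43, 36, 35, 35, 35, 35, 32, 32, 31, 30, 29, 28, 27, 28, 34, 221, 235, 233, 195, 87, 66, 64, 63, 62, 62, 62, 62, 62, 60, 36, 33, 34, 34, 34, 34, 34, 34, 34, 34, 34, 34, 34, 34, 34]
```

The wrist-camera profile gives a lean of about 0.16–0.17 rad, so the rolling works. I continue to about 0.36.

Emit:
{"api": "drive_tool", "payload": {"targets": [{"fingers": 18, "x": 0.008, "y": 0, "z": 0.0015, "roll": 0}, {"fingers": 18, "x": 0.016, "y": 0, "z": 0.003, "roll": 0}, {"fingers": 18, "x": 0.024, "y": 0, "z": 0.0045, "roll": 0}, {"fingers": 18, "x": 0.032, "y": 0, "z": 0.006, "roll": 0}, {"fingers": 18, "x": 0.04, "y": 0, "z": 0.0075, "roll": 0}, {"fingers": 18, "x": 0.048, "y": 0, "z": 0.009, "roll": 0}, {"fingers": 18, "x": 0.056, "y": 0, "z": 0.0115, "roll": 0}, {"fingers": 18, "x": 0.062, "y": 0, "z": 0.0135, "roll": 0}, {"fingers": 18, "x": 0.062, "y": 0, "z": 0.0135, "roll": 0}, {"fingers": 18, "x": 0.062, "y": 0, "z": 0.0135, "roll": 0}, {"fingers": 18, "x": 0.062, "y": 0, "z": 0.0135, "roll": 0}]}}

```text
time_s: 14.87
eef_pos: [0.4717, 0.1604, 0.1343]
tcp_rot: [0.747, 0.665, 0.001, 0.0]
ft_force: [-0.4, -1.5, 5.2]
finger_gap: 0.0233
gripper_force: 29.3
```

```bash
python3 go.py .466 .122 .14; python3 - <<'E'
from lean import *
w=snap('wrist','w8');s=snap('side','s8')
im=w['image'].astype(int); print([int(x) for x in im[150:276:3,268:279].mean((1,2))])
print([int(x) for x in im[190:230,268:279].mean((1,2))])
E
```

```text
14.8667 [0.4717 0.1604 0.1343] yawx 83.31299507451928 F [-0.42 -1.46  5.19] T [-0.457  0.076  0.03 ]
frac [-0.1294 -0.004  -0.0193] roll 3.6097429220226395e-05
[67, 67, 67, 68, 69, 70, 70, 70, 71, 71, 70, 65, 55, 124, 105, 62, 90, 143, 237, 247, 248, 248, 248, 247, 248, 248, 247, 247, 235, 117, 131, 130, 131, 123, 94, 51, 25, 25, 25, 24, 26, 38]
[139, 131, 105, 81, 68, 62, 62, 69, 90, 116, 131, 143, 177, 219, 237, 244, 246, 247, 247, 247, 248, 248, 248, 248, 248, 248, 248, 248, 247, 247, 247, 248, 248, 248, 248, 248, 247, 247, 247, 247]
```

```bash
python3 - <<'E'
from lean import *
o=np.hstack([cv2.resize(load(n)['image'][130:280,235:310],(266,532),interpolation=2) for n in('w6','w7','w8')])
cv2.imwrite('pics/v10.png',o[:,:,::-1])
E
```

```text
(no output)
```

View pics/v10.png

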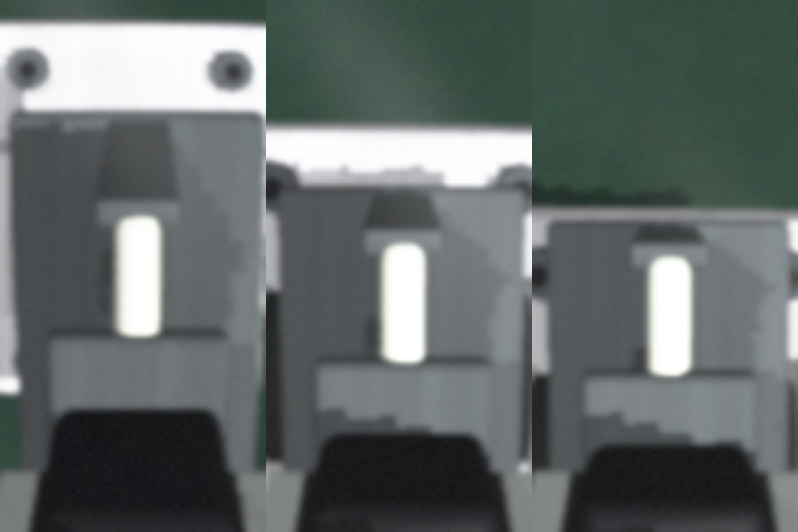

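The montage shows the foot end, white plate top and shoulder edges at crop rows w6 113/215/332, w7 188/242/360 and w8 222/257/377. I'll fit lean and slip from these.

```bash
cat >> lean.py <<'E'
from scipy.optimize import least_squares
PT=[(.045,.008),(.042,.075),(.025,.077)]
def fit(d,rows,off=0):
    def f(p): 
        o=[]
        for (y,h),r in zip(PT,rows):
            q=np.array(gp(y,h,p[0])); q[0]+=p[1]; q[2]-=p[2]; o.append(wproj(d,q)[1]-r)
        return o
    return least_squares(f,[.2,0,0],x_scale=[.1,.01,.01])
E
python3 - <<'E'
from lean import *
base=None
for n,r in dict(w6=(113,215,332),w7=(188,242,360),w8=(222,257,377)).items():
    rows=np.array(r)/3.547+130-.36
    d=load(n)
    if base is None:
        base=np.array([wproj(d,gp(y,h,0))[1] for y,h in PT])-rows; print('bias',base)
    s=fit(d,rows+base); print(n,s.x.round(4),s.cost.round(4))
    # 2-parameter dz=0
E
```

```text
bias [0.59340389 0.78459144 2.70714598]
w6 [-0. -0. -0.] 0.0
w7 [0.1605 0.0004 0.0049] 0.0
w8 [0.2297 0.0012 0.0098] 0.0
```

The fit gives a lean of about 0.23 with possible slip in the grip. A direct check settles it: lift, show the dial to the side camera as before, and measure pointer against tab.

Emit:
{"api": "drive_tool", "payload": {"targets": [{"fingers": 18, "x": 0, "y": 0, "z": -0.04, "roll": 0}, {"fingers": 18, "x": 0, "y": 0, "z": -0.12, "roll": 0}, {"fingers": 18, "x": 0, "y": 0, "z": -0.22, "roll": 0}, {"fingers": 18, "x": 0, "y": 0, "z": -0.33, "roll": 0}, {"fingers": 18, "x": -0.08, "y": 0.01, "z": -0.44, "roll": -0.02}, {"fingers": 18, "x": -0.17, "y": 0.03, "z": -0.55, "roll": -0.04}, {"fingers": 18, "x": -0.26, "y": 0.05, "z": -0.64, "roll": -0.06}, {"fingers": 18, "x": -0.35, "y": 0.07, "z": -0.72, "roll": -0.08}, {"fingers": 18, "x": -0.45, "y": 0.09, "z": -0.8, "roll": -0.1}, {"fingers": 18, "x": -0.56, "y": 0.11, "z": -0.85, "roll": -0.12}, {"fingers": 18, "x": -0.67, "y": 0.13, "z": -0.855, "roll": -0.14}, {"fingers": 18, "x": -0.78, "y": 0.15, "z": -0.855, "roll": -0.16}]}}

```text
time_s: 15.97
eef_pos: [0.4887, -0.0764, 0.3908]
tcp_rot: [0.348, 0.938, 0.001, 0.001]
ft_force: [0.6, 0.1, -3.1]
finger_gap: 0.0235
gripper_force: 28.2
```

```bash
sed 's/83.3)/208.6)/' go.py > go2.py; python3 go2.py .5087 -.3516 .3909
```

```text
15.9667 [ 0.4887 -0.0764  0.3908] yawx 139.32529104109355 F [ 0.55  0.14 -3.11] T [ 0.016 -0.025  0.045]
frac [-0.6483 -0.6524 -0.0016] roll -0.19242974710807345
```

Emit:
{"api": "drive_tool", "payload": {"targets": [{"fingers": 18, "x": -0.07, "y": -0.07, "z": 0, "roll": -0.02}, {"fingers": 18, "x": -0.15, "y": -0.15, "z": 0, "roll": -0.04}, {"fingers": 18, "x": -0.23, "y": -0.23, "z": 0, "roll": -0.06}, {"fingers": 18, "x": -0.31, "y": -0.31, "z": 0, "roll": -0.08}, {"fingers": 18, "x": -0.39, "y": -0.39, "z": 0, "roll": -0.1}, {"fingers": 18, "x": -0.47, "y": -0.47, "z": 0, "roll": -0.12}, {"fingers": 18, "x": -0.55, "y": -0.55, "z": 0, "roll": -0.14}, {"fingers": 18, "x": -0.61, "y": -0.61, "z": 0, "roll": -0.16}, {"fingers": 18, "x": -0.648, "y": -0.652, "z": 0, "roll": -0.18}, {"fingers": 18, "x": -0.648, "y": -0.652, "z": 0, "roll": -0.1924}, {"fingers": 18, "x": -0.648, "y": -0.652, "z": 0, "roll": -0.1924}, {"fingers": 18, "x": -0.648, "y": -0.652, "z": 0, "roll": -0.1924}]}}

```text
time_s: 16.97
eef_pos: [0.5062, -0.3503, 0.3885]
tcp_rot: [-0.243, 0.97, 0.001, -0.0]
ft_force: [0.2, 0.2, -2.9]
finger_gap: 0.0237
gripper_force: 28.2
```

Emit:
{"api": "drive_tool", "payload": {"targets": [{"fingers": 18, "x": 0, "y": 0, "z": 0, "roll": 0}, {"fingers": 18, "x": 0, "y": 0, "z": 0, "roll": 0}, {"fingers": 18, "x": 0, "y": 0, "z": 0, "roll": 0}, {"fingers": 18, "x": 0, "y": 0, "z": 0, "roll": 0}, {"fingers": 18, "x": 0, "y": 0, "z": 0, "roll": 0}, {"fingers": 18, "x": 0, "y": 0, "z": 0, "roll": 0}, {"fingers": 18, "x": 0, "y": 0, "z": 0, "roll": 0}, {"fingers": 18, "x": 0, "y": 0, "z": 0, "roll": 0}, {"fingers": 18, "x": 0, "y": 0, "z": 0, "roll": 0}, {"fingers": 18, "x": 0, "y": 0, "z": 0, "roll": 0}]}}

```text
time_s: 17.8
eef_pos: [0.506, -0.3508, 0.3901]
tcp_rot: [-0.244, 0.97, -0.0, 0.0]
ft_force: [0.6, 0.1, -1.5]
finger_gap: 0.0229
gripper_force: 28.2
```

```bash
cat > dial.py <<'E'
from lean import *
def orange(im):
    h=cv2.cvtColor(im,cv2.COLOR_RGB2HSV); m=((h[...,0]>10)&(h[...,0]<24)&(h[...,1]>140)&(h[...,2]>90)).astype(np.uint8)
    m[:190]=0; m[260:]=0; m[:,:185]=0; m[:,230:]=0
    n,l,st,c=cv2.connectedComponentsWithStats(m); return [(st[i,4],c[i].round(2).tolist()) for i in range(1,n) if st[i,4]>5]
def pl(d,u,v,off):
    M=R.from_quat(d['rot']).as_matrix(); gx,gy=M[:,1],M[:,0]; O=d['eef']-[0,0,.0983]
    o,r=ray(d,u,v); P=o+r*((O+gx*off-o)@gx)/(r@gx); return np.array([(P-O)@gy,P[2]-O[2]])
E
python3 - <<'E'
from dial import *
a=load('s5'); d=snap('side','s9'); print(d['eef'],a['eef'],d['rot'])
for x in(a,d):
    o=orange(x['image']); print(o,[pl(x,*c,-.010).round(4).tolist() for _,c in o])
np.set_printoptions(linewidth=250)
print(d['image'][205:250,185:225].mean(2).astype(int))
E
```

```text
[ 0.50596284 -0.35083692  0.39009469] [ 0.50872135 -0.35157848  0.39088686] [-2.43693862e-01  9.69852206e-01 -2.34768468e-05  1.39986475e-05]
[(np.int32(23), [206.87, 212.04]), (np.int32(43), [208.67, 229.58])] [[0.0016, 0.0659], [0.0016, 0.0388]]
[(np.int32(29), [211.59, 210.14]), (np.int32(40), [213.28, 227.55])] [[-0.0067, 0.0671], [-0.0067, 0.0402]]
[[ 98  95 102 ... 123 125 135]
 [128 133 160 ... 128 135 154]
 [173 173 180 ... 134 145 158]
 ...
 [ 45  49  46 ...  88  88  89]
 [ 48  49  51 ...  89  89  89]
 [ 45  48  45 ...  89  82  86]]
```

```bash
python3 - <<'E'
from dial import *
import sys
np.set_printoptions(linewidth=250,threshold=sys.maxsize)
d=load('s9'); print(d['image'][216:250,194:224].mean(2).astype(int))
a=load('s5')
for n,x in(('a',a),('d',d)):
    pv=orange(x['image'])[0][1]; p=pl(x,*pv,-.01)
    M=R.from_quat(x['rot']).as_matrix(); O=x['eef']-[0,0,.0983]
    print(n,[(t,proj(x,O-M[:,1]*.008+M[:,0]*(p[0]+.044*np.sin(t))+[0,0,p[1]-.044*np.cos(t)]).round(1).tolist()) for t in(0,.05,.1,.15,.3,.33,.36,.39)])
E
```

```text
[[145 142 144 144 142 142 142 139 137 143 142 142 140 143 141 133 118  90  73  88 123 137 130 128 135 151 166 176 174 176]
 [144 143 141 143 143 139 144 140 141 141 143 142 143 144 139 133 121  86  74  81 119 132 129 128 149 163 165 172 173 177]
 [142 140 138 139 139 138 142 138 142 139 141 142 141 143 140 136 122  95  73  80 111 130 127 137 151 164 170 176 175 174]
 [140 140 139 139 141 141 141 140 141 142 144 141 142 144 141 132 119 104  78  83 112 124 137 145 156 166 171 170 172 174]
 [138 141 140 142 144 145 140 143 140 139 142 144 142 145 139 130 124 109  84  85 120 134 149 155 159 162 168 169 170 170]
 [142 141 141 143 143 142 144 143 142 142 141 144 144 144 142 130 120 110  86  88 124 144 156 159 158 158 165 171 172 174]
 [140 144 144 146 142 142 144 142 142 146 143 144 143 145 143 127 123 111  85  85 122 156 163 162 160 160 166 169 167 172]
 [142 143 144 142 142 143 143 145 141 141 140 139 142 141 139 129 123 110  84  86 122 162 171 166 163 157 161 169 170 173]
 [144 144 142 143 149 145 144 143 141 144 140 140 143 143 137 129 133 131 110 112 134 159 168 166 161 159 160 162 15
[... 2794 characters left out ...]
  89  87  91  88  87  89  87  90  88  88]
 [148 168 170 169 167 161 148 127 120 103  95  91  89  83  83  86  90  92  89  87  86  87  90  87  92  86  88  87  89  89]
 [139 156 157 142 126 117 105  98  89  88  88  87  88  90  85  88  87  87  87  87  87  89  90  90  88  90  88  89  89  82]]
a [(0, [[209.6, 239.2]]), (0.05, [[207.9, 239.4]]), (0.1, [[206.2, 239.5]]), (0.15, [[204.5, 239.6]]), (0.3, [[199.3, 239.4]]), (0.33, [[198.3, 239.3]]), (0.36, [[197.3, 239.2]]), (0.39, [[196.3, 239.0]])]
d [(0, [[214.2, 237.3]]), (0.05, [[212.5, 237.5]]), (0.1, [[210.8, 237.7]]), (0.15, [[209.1, 237.7]]), (0.3, [[204.0, 237.5]]), (0.33, [[203.0, 237.4]]), (0.36, [[202.0, 237.3]]), (0.39, [[201.0, 237.1]])]
```

Pointer tip is at u≈214.2 and tab centre at u≈209.1, so the remaining lean is about 0.15 rad (tab ≈ 0.37, lean ≈ 0.22). The foot slipped on the rib in the second half. I'll go back with a lighter grip and a little more press.

Emit:
{"api": "drive_tool", "payload": {"targets": [{"fingers": 18, "x": -0.03, "y": 0.08, "z": 0, "roll": 0.02}, {"fingers": 18, "x": -0.06, "y": 0.16, "z": 0, "roll": 0.04}, {"fingers": 18, "x": -0.09, "y": 0.24, "z": 0, "roll": 0.06}, {"fingers": 18, "x": -0.12, "y": 0.32, "z": 0, "roll": 0.08}, {"fingers": 18, "x": -0.15, "y": 0.4, "z": 0, "roll": 0.1}, {"fingers": 18, "x": -0.18, "y": 0.48, "z": 0, "roll": 0.12}, {"fingers": 18, "x": -0.21, "y": 0.56, "z": 0, "roll": 0.14}, {"fingers": 18, "x": -0.24, "y": 0.64, "z": 0, "roll": 0.16}, {"fingers": 18, "x": -0.27, "y": 0.72, "z": 0, "roll": 0.174}, {"fingers": 18, "x": -0.3, "y": 0.8, "z": 0, "roll": 0.174}, {"fingers": 18, "x": -0.3, "y": 0.8, "z": 0, "roll": 0.174}, {"fingers": 18, "x": -0.3, "y": 0.8, "z": 0, "roll": 0.174}]}}

```text
time_s: 18.85
eef_pos: [0.4716, -0.0958, 0.3905]
tcp_rot: [0.295, 0.956, -0.0, 0.0]
ft_force: [-0.1, -1.4, -3.1]
finger_gap: 0.0236
gripper_force: 28.2
```

```bash
python3 go.py .4692 .1503 .18
```

```text
18.85 [ 0.4716 -0.0958  0.3905] yawx 145.71566574015364 F [-0.11 -1.44 -3.07] T [-0.005  0.01   0.013]
frac [0.4695 0.6731 0.7012] roll 0.17337684927820457
```

Emit:
{"api": "drive_tool", "payload": {"targets": [{"fingers": 18, "x": 0.05, "y": 0.07, "z": 0, "roll": 0.02}, {"fingers": 18, "x": 0.1, "y": 0.14, "z": 0, "roll": 0.04}, {"fingers": 18, "x": 0.15, "y": 0.215, "z": 0.05, "roll": 0.06}, {"fingers": 18, "x": 0.2, "y": 0.29, "z": 0.1, "roll": 0.08}, {"fingers": 18, "x": 0.26, "y": 0.37, "z": 0.16, "roll": 0.1}, {"fingers": 18, "x": 0.32, "y": 0.46, "z": 0.24, "roll": 0.12}, {"fingers": 18, "x": 0.38, "y": 0.55, "z": 0.32, "roll": 0.14}, {"fingers": 18, "x": 0.44, "y": 0.63, "z": 0.4, "roll": 0.16}, {"fingers": 18, "x": 0.4695, "y": 0.6731, "z": 0.5, "roll": 0.1734}, {"fingers": 18, "x": 0.4695, "y": 0.6731, "z": 0.6, "roll": 0.1734}, {"fingers": 18, "x": 0.4695, "y": 0.6731, "z": 0.66, "roll": 0.1734}, {"fingers": 18, "x": 0.4695, "y": 0.6731, "z": 0.7, "roll": 0.1734}]}}

```text
time_s: 19.85
eef_pos: [0.4685, 0.1488, 0.177]
tcp_rot: [0.748, 0.664, -0.002, -0.001]
ft_force: [-0.4, -0.2, -2.6]
finger_gap: 0.0234
gripper_force: 28.2
```

Emit:
{"api": "drive_tool", "payload": {"newtons": 20, "targets": [{"fingers": 18, "x": 0, "y": 0, "z": 0, "roll": 0}, {"fingers": 18, "x": 0, "y": 0, "z": 0, "roll": 0}, {"fingers": 18, "x": 0, "y": 0, "z": 0, "roll": 0}, {"fingers": 18, "x": 0, "y": 0, "z": 0, "roll": 0}]}}

```text
time_s: 20.18
eef_pos: [0.4714, 0.1492, 0.1816]
tcp_rot: [0.748, 0.663, 0.001, 0.001]
ft_force: [1.0, -0.6, -2.7]
finger_gap: 0.0233
gripper_force: 28.2
```

```bash
python3 go.py .4692 .1503 .1375
```

```text
20.1833 [0.4714 0.1492 0.1816] yawx 83.10738136658122 F [ 1.   -0.6  -2.74] T [0.017 0.008 0.014]
frac [ 0.0025 -0.0081  0.1471] roll -0.0005350517594965964
```

Emit:
{"api": "drive_tool", "payload": {"targets": [{"fingers": 18, "x": 0, "y": 0, "z": 0.05, "roll": 0}, {"fingers": 18, "x": 0, "y": 0, "z": 0.09, "roll": 0}, {"fingers": 18, "x": 0, "y": 0, "z": 0.12, "roll": 0}, {"fingers": 18, "x": 0, "y": 0, "z": 0.132, "roll": 0}, {"fingers": 18, "x": 0, "y": 0, "z": 0.14, "roll": 0}, {"fingers": 18, "x": 0, "y": 0, "z": 0.146, "roll": 0}, {"fingers": 18, "x": 0, "y": 0, "z": 0.15, "roll": 0}, {"fingers": 18, "x": 0, "y": 0, "z": 0.152, "roll": 0}, {"fingers": 18, "x": 0, "y": 0, "z": 0.152, "roll": 0}, {"fingers": 18, "x": 0, "y": 0, "z": 0.152, "roll": 0}]}}

```text
time_s: 21.02
eef_pos: [0.47, 0.1495, 0.1361]
tcp_rot: [0.748, 0.664, 0.0, 0.0]
ft_force: [-3.3, -0.5, 6.4]
finger_gap: 0.0236
gripper_force: 29.5
```

```bash
python3 go.py .4692 .1503 .1345; cat > meas.py <<'E'
from lean import *
import sys
d=snap('wrist',sys.argv[1])
f=lambda c:d['image'][150:262,c:c+7].astype(float).mean((1,2))
w=f(269); s=f(255)   # white strip column / beside it (foot end + shoulder)
print('strip',w[30:90].astype(int).tolist()); print('side',s.astype(int).tolist())
E
python3 meas.py w10; python3 - <<'E'
from h import *
for n in('w6','w7','w8'): print(n,load(n)['image'][150:262,255:262].astype(float).mean((1,2)).astype(int).tolist())
E
```

```text
21.0167 [0.47   0.1495 0.1361] yawx 83.15278319498482 F [-3.28 -0.52  6.39] T [-0.221  1.15  -0.125]
frac [ 0.0022 -0.0028  0.0053] roll -0.00040893556948660146
strip [251, 250, 241, 214, 189, 183, 181, 172, 146, 106, 79, 68, 64, 63, 63, 65, 80, 105, 123, 135, 151, 199, 238, 248, 251, 252, 252, 252, 252, 252, 252, 252, 252, 252, 252, 252, 252, 252, 252, 252, 252, 252, 252, 252, 252, 252, 252, 252, 252, 252, 252, 252, 250, 236, 167, 117, 117, 126, 129, 129]
side [72, 71, 72, 72, 71, 71, 71, 71, 71, 69, 69, 69, 69, 69, 69, 69, 69, 68, 68, 68, 68, 68, 68, 72, 92, 127, 164, 211, 242, 250, 252, 252, 248, 239, 216, 189, 184, 174, 146, 105, 85, 86, 89, 88, 88, 87, 88, 88, 87, 87, 88, 88, 87, 87, 87, 87, 87, 87, 87, 87, 87, 87, 87, 87, 87, 86, 86, 86, 87, 87, 87, 87, 87, 87, 87, 86, 86, 86, 86, 86, 86, 84, 79, 73, 83, 104, 119, 127, 131, 130, 131, 131, 131, 130, 126, 118, 113, 106, 93, 83, 82, 82, 80, 71, 49, 30, 25, 25, 25, 25, 25, 24]
w6 [249, 249, 249, 249, 249, 249, 249, 249, 249, 244, 220, 158, 116, 112, 117, 114, 101, 89, 83, 82, 82, 80, 80, 79, 80, 79, 79, 78, 78, 77, 76, 76, 75, 75, 
[... 582 characters left out ...]
3, 83, 84, 83, 84, 84, 84, 83, 84, 84, 84, 84, 83, 83, 83, 83, 83, 83, 83, 83, 83, 82, 79, 72, 72, 87, 105, 118, 125, 127, 128, 127, 127, 127, 127, 127, 127, 122, 115, 109, 102, 88, 81, 78, 69, 48, 30, 25, 24, 25, 25, 25, 25, 24, 24]
w8 [67, 67, 66, 67, 66, 66, 66, 67, 67, 68, 68, 68, 68, 68, 68, 69, 69, 68, 68, 68, 68, 67, 66, 66, 65, 65, 65, 65, 65, 65, 65, 65, 63, 60, 55, 49, 46, 58, 92, 128, 142, 133, 102, 84, 87, 89, 89, 89, 89, 88, 88, 88, 88, 88, 88, 88, 88, 88, 88, 88, 89, 88, 88, 89, 88, 88, 88, 88, 88, 88, 88, 88, 88, 88, 88, 88, 88, 88, 88, 87, 87, 87, 86, 82, 74, 81, 101, 118, 129, 132, 133, 132, 133, 132, 131, 125, 112, 99, 92, 88, 84, 84, 84, 82, 74, 54, 34, 26, 24, 24, 24, 25]
```

Emit:
{"api": "drive_tool", "payload": {"targets": [{"fingers": 18, "x": 0.004, "y": 0, "z": 0.003, "roll": 0}, {"fingers": 18, "x": 0.008, "y": 0, "z": 0.004, "roll": 0}, {"fingers": 18, "x": 0.012, "y": 0, "z": 0.006, "roll": 0}, {"fingers": 18, "x": 0.016, "y": 0, "z": 0.007, "roll": 0}, {"fingers": 18, "x": 0.02, "y": 0, "z": 0.008, "roll": 0}, {"fingers": 18, "x": 0.024, "y": 0, "z": 0.009, "roll": 0}, {"fingers": 18, "x": 0.028, "y": 0, "z": 0.01, "roll": 0}, {"fingers": 18, "x": 0.032, "y": 0, "z": 0.011, "roll": 0}, {"fingers": 18, "x": 0.032, "y": 0, "z": 0.011, "roll": 0}, {"fingers": 18, "x": 0.032, "y": 0, "z": 0.011, "roll": 0}]}}

```text
time_s: 21.9
eef_pos: [0.4717, 0.159, 0.1331]
tcp_rot: [0.748, 0.664, 0.001, 0.001]
ft_force: [-2.9, -1.4, 7.9]
finger_gap: 0.0235
gripper_force: 30.2
```

```bash
python3 go.py .4692 .1503 .1345; python3 meas.py w11
```

```text
21.9 [0.4717 0.159  0.1331] yawx 83.15053167217351 F [-2.93 -1.41  7.86] T [-0.41   0.939 -0.065]
frac [-0.0296 -0.0049 -0.0046] roll -0.00041518979951800833
strip [76, 76, 76, 75, 76, 78, 90, 117, 146, 181, 224, 245, 251, 252, 247, 223, 191, 183, 182, 179, 160, 121, 102, 116, 131, 147, 192, 235, 248, 251, 252, 252, 253, 253, 253, 252, 253, 253, 253, 252, 253, 252, 252, 252, 252, 252, 253, 253, 253, 253, 253, 253, 253, 253, 253, 253, 252, 250, 225, 153]
side [69, 69, 70, 70, 70, 69, 69, 70, 71, 70, 70, 71, 70, 71, 71, 70, 70, 69, 70, 70, 69, 68, 67, 67, 67, 67, 67, 67, 66, 66, 66, 65, 66, 66, 66, 69, 88, 121, 151, 189, 230, 247, 250, 249, 235, 211, 191, 183, 181, 178, 160, 118, 89, 87, 88, 88, 88, 87, 88, 88, 88, 88, 88, 88, 88, 88, 88, 88, 88, 87, 88, 87, 88, 88, 88, 88, 88, 88, 88, 88, 88, 87, 87, 88, 87, 87, 85, 81, 78, 93, 113, 126, 132, 134, 133, 127, 111, 94, 87, 86, 86, 85, 85, 85, 85, 85, 84, 76, 58, 36, 24, 22]
```

```bash
cat > est.py <<'E'
from lean import *
import sys
from scipy.signal import savgol_filter
def rows(n):
    im=load(n)['image'].astype(float); s=im[150:262,255:262].mean((1,2)); w=im[150:262,269:276].mean((1,2))
    g=np.diff(s); sh=np.where(s[60:95]<84)[0]; sh=60+np.argmin(s[60:95])   # dark line before the shoulder
    fe=int(np.where(s[:sh-12]>100)[0].max()); k=100; fe=fe+(s[fe]-k)/(s[fe]-s[fe+1])
    seg=w[:sh]; t=[i for i in range(25,sh) if w[i]<190<=w[i+1]][-1]; t=t+(190-w[t])/(w[t+1]-w[t])
    c=[i for i in range(sh,sh+8) if s[i]<100<=s[i+1]][0]; c=c+(100-s[c])/(s[c+1]-s[c])
    return 150+np.array([fe,t,c])
d=load('w6'); r0=rows('w6'); r0[0]=161.5; base=np.array([wproj(d,gp(y,h,0))[1] for y,h in PT])-r0
for n in['w7','w8','w10','w11']+sys.argv[1:]:
    r=rows(n); print(n,r.round(1),fit(load(n),r+base).x.round(4),'foot-strip',(r[0]-r[1]).round(2))
E
python3 est.py
```

```text
w7 [182.6 198.4 232.7] [ 0.159  -0.0007  0.0011] foot-strip -15.74
w8 [192.2 202.1 235.9] [ 0.2303 -0.0009  0.0015] foot-strip -9.91
w10 [189.3 200.8 234.8] [ 0.2096 -0.0008  0.0012] foot-strip -11.53
w11 [201.6 205.9 239.3] [ 0.3012 -0.001   0.002 ] foot-strip -4.31
```

Emit:
{"api": "drive_tool", "payload": {"targets": [{"fingers": 18, "x": 0.004, "y": 0, "z": 0.001, "roll": 0}, {"fingers": 18, "x": 0.008, "y": 0, "z": 0.002, "roll": 0}, {"fingers": 18, "x": 0.012, "y": 0, "z": 0.003, "roll": 0}, {"fingers": 18, "x": 0.016, "y": 0, "z": 0.004, "roll": 0}, {"fingers": 18, "x": 0.02, "y": 0, "z": 0.005, "roll": 0}, {"fingers": 18, "x": 0.024, "y": 0, "z": 0.006, "roll": 0}, {"fingers": 18, "x": 0.024, "y": 0, "z": 0.006, "roll": 0}, {"fingers": 18, "x": 0.024, "y": 0, "z": 0.006, "roll": 0}, {"fingers": 18, "x": 0.024, "y": 0, "z": 0.006, "roll": 0}]}}

```text
time_s: 22.7
eef_pos: [0.4737, 0.1661, 0.1315]
tcp_rot: [0.748, 0.664, 0.001, 0.002]
ft_force: [-0.6, -0.7, 5.3]
finger_gap: 0.0234
gripper_force: 30.0
```

```bash
python3 go.py .4692 .1503 .1345; python3 meas.py w12 >/dev/null; python3 est.py w12 | tail -1
```

```text
22.7 [0.4737 0.1661 0.1315] yawx 83.14657286661755 F [-0.57 -0.66  5.26] T [-0.435  0.412 -0.065]
frac [-0.0539 -0.0085 -0.0102] roll -0.0004261864816179184
w12 [204.9 207.6 240.8] [ 0.3234 -0.0013  0.0022] foot-strip -2.72
```

Lean is 0.32. I press slightly more and shift a little further.

Emit:
{"api": "drive_tool", "payload": {"targets": [{"fingers": 18, "x": 0, "y": 0, "z": 0.003, "roll": 0}, {"fingers": 18, "x": 0, "y": 0, "z": 0.006, "roll": 0}, {"fingers": 18, "x": 0, "y": 0, "z": 0.009, "roll": 0}, {"fingers": 18, "x": 0.003, "y": 0, "z": 0.01, "roll": 0}, {"fingers": 18, "x": 0.006, "y": 0, "z": 0.011, "roll": 0}, {"fingers": 18, "x": 0.01, "y": 0, "z": 0.012, "roll": 0}, {"fingers": 18, "x": 0.014, "y": 0, "z": 0.013, "roll": 0}, {"fingers": 18, "x": 0.014, "y": 0, "z": 0.013, "roll": 0}, {"fingers": 18, "x": 0.014, "y": 0, "z": 0.013, "roll": 0}]}}

```text
time_s: 23.5
eef_pos: [0.4743, 0.1709, 0.1281]
tcp_rot: [0.748, 0.664, 0.002, 0.001]
ft_force: [-2.9, 1.1, 8.8]
finger_gap: 0.0237
gripper_force: 30.9
```

```bash
python3 go.py .4692 .1503 .1345; python3 meas.py w13 >/dev/null; python3 est.py w13 | tail -1
```

```text
23.5 [0.4743 0.1709 0.1281] yawx 83.15837779203898 F [-2.92  1.08  8.79] T [-0.138  0.65  -0.095]
frac [-0.0701 -0.0087 -0.0214] roll -0.0003933950221139466
w13 [211.8 211.  243.6] [ 0.3722 -0.0018  0.0019] foot-strip 0.84
```

Lean is 0.372 against a tab at about 0.37–0.38. I'll let the pointer settle and re-check.

Emit:
{"api": "drive_tool", "payload": {"targets": [{"fingers": 18, "x": 0, "y": 0, "z": 0, "roll": 0}, {"fingers": 18, "x": 0, "y": 0, "z": 0, "roll": 0}, {"fingers": 18, "x": 0, "y": 0, "z": 0, "roll": 0}, {"fingers": 18, "x": 0, "y": 0, "z": 0, "roll": 0}, {"fingers": 18, "x": 0, "y": 0, "z": 0, "roll": 0}, {"fingers": 18, "x": 0, "y": 0, "z": 0, "roll": 0}, {"fingers": 18, "x": 0, "y": 0, "z": 0, "roll": 0}, {"fingers": 18, "x": 0, "y": 0, "z": 0, "roll": 0}, {"fingers": 18, "x": 0, "y": 0, "z": 0, "roll": 0}, {"fingers": 18, "x": 0, "y": 0, "z": 0, "roll": 0}, {"fingers": 18, "x": 0, "y": 0, "z": 0, "roll": 0}, {"fingers": 18, "x": 0, "y": 0, "z": 0, "roll": 0}]}}

```text
time_s: 24.55
eef_pos: [0.4743, 0.1709, 0.1281]
tcp_rot: [0.748, 0.664, 0.002, 0.001]
ft_force: [-1.1, 1.6, 9.3]
finger_gap: 0.0236
gripper_force: 30.9
```

Emit:
{"api": "drive_tool", "payload": {"targets": [{"fingers": 18, "x": 0, "y": 0, "z": 0, "roll": 0}, {"fingers": 18, "x": 0, "y": 0, "z": 0, "roll": 0}, {"fingers": 18, "x": 0, "y": 0, "z": 0, "roll": 0}, {"fingers": 18, "x": 0, "y": 0, "z": 0, "roll": 0}, {"fingers": 18, "x": 0, "y": 0, "z": 0, "roll": 0}, {"fingers": 18, "x": 0, "y": 0, "z": 0, "roll": 0}, {"fingers": 18, "x": 0, "y": 0, "z": 0, "roll": 0}, {"fingers": 18, "x": 0, "y": 0, "z": 0, "roll": 0}, {"fingers": 18, "x": 0, "y": 0, "z": 0, "roll": 0}, {"fingers": 18, "x": 0, "y": 0, "z": 0, "roll": 0}, {"fingers": 18, "x": 0, "y": 0, "z": 0, "roll": 0}, {"fingers": 18, "x": 0, "y": 0, "z": 0, "roll": 0}]}}

```text
time_s: 25.55
eef_pos: [0.4743, 0.1709, 0.1281]
tcp_rot: [0.748, 0.664, 0.002, 0.001]
ft_force: [-2.1, 0.8, 9.6]
finger_gap: 0.0235
gripper_force: 30.9
```

```bash
python3 go.py .4692 .1503 .1345; python3 meas.py w14 >/dev/null; python3 est.py w14 | tail -1
```

```text
25.55 [0.4743 0.1709 0.1281] yawx 83.15814847927764 F [-2.13  0.82  9.58] T [-0.139  0.629 -0.114]
frac [-0.0702 -0.0087 -0.0215] roll -0.0003940320020065416
w14 [211.8 211.  243.6] [ 0.3719 -0.0018  0.002 ] foot-strip 0.81
```

Stable at 0.372 rad, about 11.5 N on the rib, centred. I'm handing it in.

```bash
python3 -c "
from rig import env; print(env.sign_off())"
```

```text
the job is handed in; nothing more can be done
None
```

I handed the job in with the gauge held at rest on the rib at a measured lean of 0.372 rad, against a tab angle I measured at about 0.37–0.38. The hand-in gave no verdict, and the final pointer-on-tab match comes from those two measurements, because no camera could see the dial there.

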